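# Check the press spindle with a thread pitch leaf

### The job

Take the six-toothed pitch leaf (the one with the middle-length grip) out of the wooden rack and seat it gently, square to the sloping spindle, on its upper side so that all its teeth sit flat at the bottom of the thread, and hold it there for a second. Then stand it back, upright and fully down, in the slot it came from and let go; leave the other two leaves in their slots and do not disturb the things on the counter.

Things in the scene. Friction and masses are not known exactly. Their poses are not given: they have to be found in the camera images.
- leaf_6: Steel pitch leaf, a plate 64 long (x) x 6 thick (y); six teeth at 10 mm pitch on its lower edge, 4 wide, 6.5 long, tips rounded. Plate 6.5 to 34.5 above the tips, then a black grip 34 (x) x 12 (y), 34.5 to 62.5 above the tips. Same either way round. Origin: middle of the line of tooth tips, z up to the grip. 90 g. Fits the spindle. Stands in any of the rack slots.
- leaf_5: Steel pitch leaf, a plate 64 long (x) x 6 thick (y); five teeth at 14 mm pitch on its lower edge, 5.6 wide, 6.5 long, tips rounded. Plate 6.5 to 34.5 above the tips, then a black grip 48 (x) x 12 (y), 34.5 to 62.5 above the tips. Same either way round. Origin: middle of the line of tooth tips, z up to the grip. 90 g. Does not fit the spindle.
- leaf_9: Steel pitch leaf, a plate 64 long (x) x 6 thick (y); nine teeth at 7 mm pitch on its lower edge, 2.8 wide, 6.5 long, tips rounded. Plate 6.5 to 34.5 above the tips, then a black grip 20 (x) x 12 (y), 34.5 to 62.5 above the tips. Same either way round. Origin: middle of the line of tooth tips, z up to the grip. 90 g. Does not fit the spindle.
- rack: Fixed wooden rack, base 94 (x) x 165 (y) x 8; origin under its centre. Three slots along x, centred at y = -60, 0, +60; their floor, where tooth tips stand, is 8 above the origin. Each slot is 9 wide between 8 mm walls with round tops 34 above the origin, and 72 long between low end stops, 22 above the origin.
- spindle: Fixed steel screw spindle. Origin on its axis, mid-thread, 120 above the counter. x along the axis, rising away from the robot at 0.45 rad (26 degrees) from level; z square to it, out of its upper side; y level. Seated, the leaf's x lies along this x (either way), its z along this z, and its tooth tips on the root, 13 from the axis.
- thread_mid (a point): The thread, on the spindle's axis at its origin. 13 ridges at spindle x = -60, -50, .. +60 mm; crest radius 18, root radius 13; grooves between them 5 wide at the root, 7.5 at the crest. A leaf centred at x = 0 has its six teeth over grooves. Clamp collars of radius 18 at x = -77 and +77; a head of radius 19 at x = 88 to 98.
- stand: Fixed wooden stand that carries the spindle, base 210 (x) x 110 (y) x 14; origin under its centre, right below the spindle's origin; two posts at x = -69 and +69.
- salt_shaker: Loose bystander, shaker 38 across, 78 high; origin under its centre.
- pepper_shaker: Loose bystander, shaker 38 across, 78 high; origin under its centre.
- egg_cup: Loose bystander, white cup 48 across, 55 high; origin under its centre.
- mug: Loose bystander, white mug 80 across, 90 high; origin under its centre.
- oil_bottle: Loose bystander, bottle 54 across, 170 high; origin under its centre.
- jam_jar: Loose bystander, jar 60 across, 70 high; origin under its centre.
- juice_jug: Loose bystander, jug 96 across with a handle on its own +y side, 237 high; origin under its centre.
Not all that is in view belongs to the job. Leave any turquoise look-alike of the stand alone.

How it is judged:
By the outcome, as a careful person would: the job done as asked, in the order asked, and still so for the second after the job is handed in, with the robot touching nothing.
It also fails if it takes over 51 s, if anything falls off the work surface, if the arm or the gripper's body presses on something with over 40 N, if the wrist force passes 120 N, or if a joint passes its speed limit or range.

### The arm

A 6-joint arm with a two-finger parallel gripper is mounted at the origin on the work surface. World frame = base frame: x ahead of the robot, y to its left, z up, the work surface at z = 0. Lengths are in m, angles in rad, forces in N, time in s.
With the tool pointing down it reaches from about 0.3 to 0.95 m from the base axis. Payload 3.1 kg.
Tool frame: the origin (TCP) lies at the very end of the fingers, on their centre line; the grasp point (between the pads) lies 19 mm behind it; y points along the fingers, z is the direction in which the jaws open and shut, and the axes are right-handed (so a half turn about y gives the same grasp; the last joint's range is limited). The gripper opens to 85 mm and grips with 20 to 120 N. Pads are 22 mm wide; open, the fingers measure 114 mm over their backs; the gripper's body (76 mm by 85 mm) begins 54 mm behind the grasp point. The pads swing forward as they close: fully open they stand 13 mm farther back than shut.
Start: joints at [-1.281, 0.308, 1.634, -0, 1.2, -0.07], TCP at [0.22, -0.585, 0.207] pointing down, gripper open.
Joint ranges: [-3.06, 3.06], [-0.79, 1.96], [0.05, 2.63], [-1.19, 4.34], [0.05, 2.64], [-2.94, 2.94]. Speed limits (rad/s): [2.79, 2.79, 3.14, 3.14, 3.14, 3.14].

### API

Orientations are given as a rotation vector (axis times angle).
In Python, from workcell import r gives the robot as it stands.
- The arm moves only by the shell command python3 -m handwheel 'ROWS'. ROWS is JSON, a list of rows, each an object with "xyz": the shift along the tool's x, y, z in cm, a list of three; "twist": the turn about the tool's y in degrees; "claw": the gripper's target within -1 to 1 (fully open at 1, half-way at 0, shut at -1). A call has 1 to 8 rows; each row shifts and turns the commanded pose from where the row before left it, along the tool's axes as they then stand; what a row does not reach is not made up. A row lasts 1/10 s, in which the tool goes at most 50 mm and 8.59 degrees, less where a joint would pass 70% of its speed; a pose out of reach is approached as far as the arm can. A call with a gripper value outside its range is refused whole. The fingers move at their own pace and stop on an object; the grip force is fixed at half the most. Time passes only in rows, so rows that do not move let the fingers close. It gives the time, the measured TCP pose, the force and the opening at its end, in the units of the state.
- r.sense(): the state, without advancing time (a new reading comes with each control period).
- r.capture(name): name is "scene" or "top" or "wrist"; returns a dict with "pixels" (420x560x3 uint8, blue, green, red), "z_map" (420x560 float32, m along the optical axis (not along the pixel's ray), 0 where there is no reading), "fx", "fy", "cx", "cy" (pixels), "R" (3x3) and "t" (3): a world point X has camera coordinates R X + t. Camera axes: x right, y down, z forward; pixel columns grow to the right and rows downward; lengths in m; the calibration is good to about 2 mm. The wrist camera is an equidistant fisheye: a pixel r from the principal point sees the ray r / f radians off the axis. A picture is of the moment at which its call begins.
- r.sign_off(): hands the job in, once; it reports no verdict.
The state is a dict: "clock": time; "joint_positions": joint angles; "qd": joint speeds; "joint_efforts": joint torques, N m; "ee_pos": TCP position; "tool_rot": TCP orientation; "force": force on the tool from outside, world axes, zero at the start; "torque": the same for the moment, N m; "finger_gap": opening from 0.0 (shut) to 1.0 (fully open).
Only numpy, scipy, OpenCV 4.12 (cv2) and the standard library are available. Lean on these libraries where they do the work, as an engineer would, in place of code of your own. Each camera call takes 0.05 s, during which the arm holds its last target.

## Working session

There is one attempt and no reset: what is moved stays moved. The work goes in short steps, Python scripts to look and compute and a shell command to move; the robot and the scene stay as the last step left them, time stands still between calls to the robot, and variables do not carry over. Pictures are saved under pics/ and viewed, and the job is handed in when it is done.

```bash
ls; mkdir -p pics
python3 - <<'E'
from workcell import r
import cv2,numpy as np
s=r.sense()
for k in s: print(k,np.round(s[k],4))
for n in ("scene","top"):
    c=r.capture(n); cv2.imwrite(f"pics/{n}0.png",c["pixels"]); np.savez(f"/tmp/{n}0.npz",**c)
    print(n,c["fx"],c["fy"],c["cx"],c["cy"],np.round(c["R"],3).tolist(),np.round(c["t"],3))
E
```

```text
pics
clock 0.0
joint_positions [-1.2807  0.309   1.6352  0.      1.1997 -0.0697]
qd [ 0.      0.0012 -0.0014 -0.0015 -0.0002  0.0001]
joint_efforts [ 2.00000e-04 -4.15255e+01 -2.76663e+01 -1.00000e-04  1.03000e-02
 -0.00000e+00]
ee_pos [ 0.2198 -0.5842  0.2058]
tool_rot [-0.3686  2.0278 -2.0231]
force [-1.4551  0.5519  0.6   ]
torque [-0.031   0.0066  0.0322]
finger_gap 1.001
scene 449.0027565278645 449.0027565278645 269.15493664317466 210.6956641801928 [[-0.337, 0.941, 0.004], [0.668, 0.242, -0.704], [-0.664, -0.235, -0.71]] [ 0.146 -0.259  1.727]
top 503.1101244953077 503.1101244953077 276.58769495288385 202.37147522847255 [[0.01, -1.0, 0.001], [-0.976, -0.01, -0.216], [0.216, 0.001, -0.976]] [0.003 0.497 1.615]
```

View pics/scene0.png

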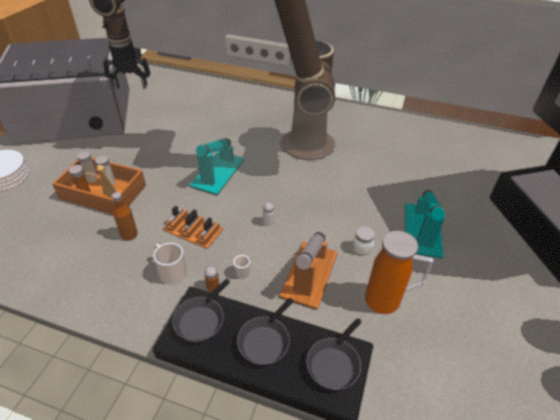

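View pics/top0.png

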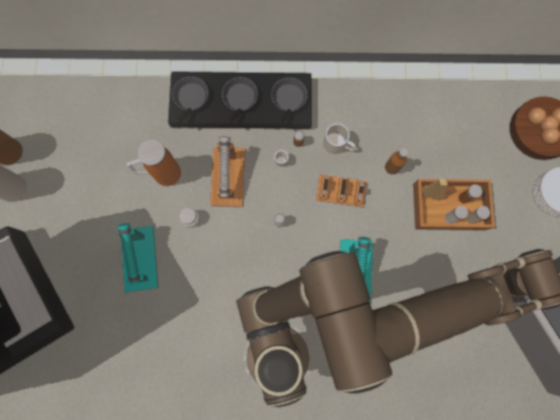

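The top view shows the wooden rack near (342,190) and the wooden stand near (228,178). The turquoise look-alikes are at (139,258) and (358,268). I'll crop closer on the rack and spindle.

```bash
cat > h.py <<'E'
import numpy as np,cv2
from scipy.spatial.transform import Rotation as Ro
def world(c,u,v,z=None):
    """pixel arrays + depth -> world"""
    u=np.asarray(u,float);v=np.asarray(v,float)
    p=np.stack([(u-c["cx"])/c["fx"]*z,(v-c["cy"])/c["fy"]*z,z],-1)
    return (p-c["t"])@c["R"]
def atz(c,u,v,h):
    d=np.array([(u-c["cx"])/c["fx"],(v-c["cy"])/c["fy"],1.])@c["R"]; o=-c["t"]@c["R"]
    return o+d*(h-o[2])/d[2]
def proj(c,X):
    p=np.atleast_2d(X)@c["R"].T+c["t"]
    return np.stack([c["fx"]*p[:,0]/p[:,2]+c["cx"],c["fy"]*p[:,1]/p[:,2]+c["cy"]],-1)
def load(n): return dict(np.load(n))
E
python3 - <<'E'
from h import *
a=load('/tmp/top0.npz');b=load('/tmp/scene0.npz')
f=lambda c,x,y,w,h:cv2.resize(c["pixels"][y:y+h,x:x+w],(400,300),interpolation=cv2.INTER_CUBIC)
im=np.vstack([np.hstack([f(a,312,168,60,45),f(a,188,130,80,84)]),np.hstack([f(b,155,195,76,57),f(b,270,220,80,90)])])
cv2.imwrite('pics/crop1.png',im)
# height map from top
v,u=np.mgrid[0:420,0:560]
W=world(a,u,v,a["z_map"])
np.save('/tmp/Wtop.npy',W)
for (x,y) in [(342,190),(322,188),(343,189),(361,192),(224,142),(224,195),(228,178)]: print(x,y,np.round(W[y,x],4))
E
```

```text
342 190 [ 0.5363 -0.2068  0.0747]
322 188 [ 0.5529 -0.1447  0.0329]
343 189 [ 0.5434 -0.2121  0.06  ]
361 192 [ 0.5335 -0.2715  0.0611]
224 142 [0.6634 0.1761 0.1749]
224 195 [0.5112 0.1795 0.0918]
228 178 [0.5655 0.1672 0.1029]
```

View pics/crop1.png

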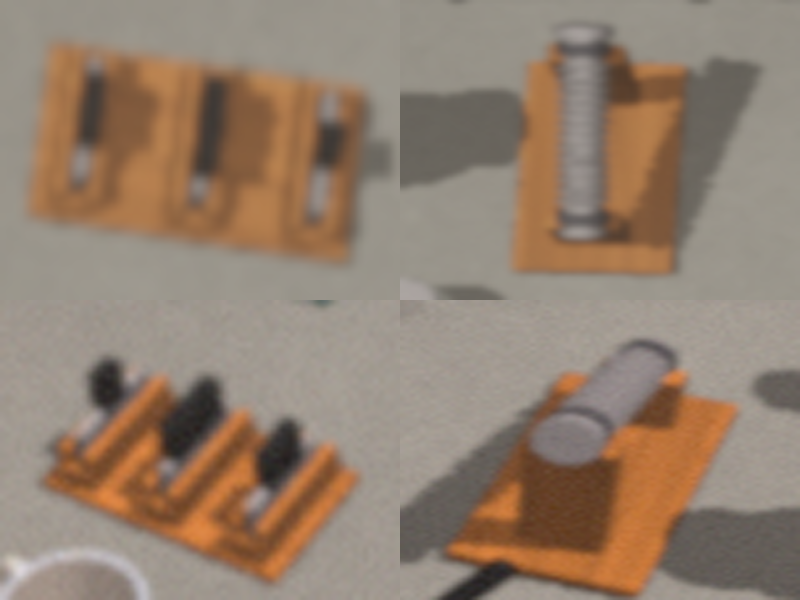

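The three leaves in the top view, told apart by grip length:
- Left (325,186): middle-length grip.
- Middle (343,187): long grip.
- Right (361,190): short grip.

By the description leaf_6 is the left one, in the rack's +y slot. The scene view agrees, with the medium grip at its right end (206,222). Next I'll work out the rack and spindle poses.

Run:
```python
from h import *
from workcell import r
a=load('/tmp/top0.npz')
C=np.array([atz(a,312+x/6.667-.4,168+y/6.667-.4,0.008) for x,y in [(50,42),(368,90),(350,262),(28,215)]])
print(np.round(C,4)); c=C.mean(0); print('rack',c, 'sides',[np.linalg.norm(C[i]-C[(i+1)%4]) for i in range(4)])
d=(C[0]-C[1])+(C[3]-C[2]); yaw=np.arctan2(-d[0],d[1]); print('yaw',yaw,np.degrees(yaw))
S=np.array([atz(a,188+x/5-.4,130+y/3.571-.4,0.014) for x,y in [(528,62),(686,66),(674,272),(512,268)]]-np.array(0)) if 0 else np.array([atz(a,188+(x-400)/5-.4,130+y/3.571-.4,0.014) for x,y in [(528,62),(686,66),(674,272),(512,268)]])
print('stand',S.mean(0),[np.linalg.norm(S[i]-S[(i+1)%4]) for i in range(4)])
d=(S[0]-S[1])+(S[3]-S[2]); print('yaw',np.degrees(np.arctan2(-d[0],d[1])))
s=r.sense(); R=Ro.from_rotvec(s["tool_rot"]).as_matrix(); print(np.round(R,3)); print(s["clock"])
```

```text
[[ 0.6093 -0.1374  0.008 ]
 [ 0.5853 -0.3015  0.008 ]
 [ 0.4944 -0.2898  0.008 ]
 [ 0.5172 -0.1255  0.008 ]]
rack [ 0.55154012 -0.21355875  0.008     ] sides [np.float64(0.16584187312450668), np.float64(0.09171613012816245), np.float64(0.16591085230105032), np.float64(0.09283459548229463)]
yaw -0.1415823001370782 -8.112068251609077
stand [0.59671889 0.17775859 0.014     ] [np.float64(0.11021384018432702), np.float64(0.20549632276957808), np.float64(0.11013746466888814), np.float64(0.20568563291282657)]
yaw -1.4604623929614151
[[-0.936 -0.001  0.352]
 [-0.352  0.002 -0.936]
 [-0.    -1.    -0.002]]
0.1
```

```bash
cat >> h.py <<'E'
def togo(s,target,zdir_deg):
    """twist needed (deg) and, after twist, tool-axes shift in cm. zdir: world heading of tool z"""
    R=Ro.from_rotvec(s["tool_rot"]).as_matrix()
    h=np.degrees(np.arctan2(R[1,2],R[0,2])); tw=-((zdir_deg-h+180)%360-180)
    R2=R@Ro.from_euler('y',tw,degrees=True).as_matrix()
    d=R2.T@(np.array(target)-s["ee_pos"])*100
    print('t',round(s["clock"],2),'pos',np.round(s["ee_pos"],4),'twist',round(tw,2),'shift',np.round(d,3),'F',np.round(s["force"],1),'gap',np.round(s["finger_gap"],3))
E
python3 - <<'E'
from h import *
from workcell import r
togo(r.sense(),[0.53,-0.154,0.28],-98.1)
E
```

```text
t 0.1 pos [ 0.2198 -0.5842  0.206 ] twist 28.72 shift [-24.64   -7.335 -46.977] F [-1.  -0.3 -0.6] gap 0.999
```

```bash
python3 -m handwheel '[{"xyz":[0,-3.5,0],"twist":7.2,"claw":-0.1},{"xyz":[0,-3.5,0],"twist":7.2,"claw":-0.1},{"xyz":[0,0,0],"twist":7.2,"claw":-0.1},{"xyz":[0,0,0],"twist":7.1,"claw":-0.1},{"xyz":[-1.7,0,-3.5],"twist":0,"claw":-0.1},{"xyz":[-1.7,0,-3.5],"twist":0,"claw":-0.1},{"xyz":[-1.7,0,-3.5],"twist":0,"claw":-0.1},{"xyz":[-1.7,0,-3.5],"twist":0,"claw":-0.1}]'
python3 - <<'E'
from h import *
from workcell import r
togo(r.sense(),[0.53,-0.154,0.28],-98.1)
E
```

```text
clock: 0.9
ee_pos: [0.3074, -0.4544, 0.2764]
tool_rot: [-0.152, -2.149, 2.146]
force: [1.6, 0.5, 0.5]
finger_gap: 0.451
t 0.9 pos [ 0.3074 -0.4544  0.2764] twist -0.02 shift [-17.809  -0.34  -32.873] F [1.6 0.5 0.5] gap 0.451
```

```bash
python3 -m handwheel '[{"xyz":[-2.2,0,-4.1],"twist":0,"claw":-0.1},{"xyz":[-2.2,0,-4.1],"twist":0,"claw":-0.1},{"xyz":[-2.2,0,-4.1],"twist":0,"claw":-0.1},{"xyz":[-2.2,0,-4.1],"twist":0,"claw":-0.1},{"xyz":[-2.2,0,-4.1],"twist":0,"claw":-0.1},{"xyz":[-2.2,0,-4.1],"twist":0,"claw":-0.1},{"xyz":[-2.2,-0.3,-4.1],"twist":0,"claw":-0.1},{"xyz":[-2.0,0,-3.6],"twist":0,"claw":-0.1}]'
python3 - <<'E'
from h import *
from workcell import r
s=r.sense()
togo(s,[0.53,-0.154,0.28],-98.1)
w=r.capture("wrist"); s=r.sense()
np.savez('/tmp/w1.npz',ee=s["ee_pos"],rot=s["tool_rot"],**w)
cv2.imwrite('pics/w1.png',w["pixels"])
print(w["fx"],w["cx"],w["cy"],np.round(w["R"],3).tolist(), -w["R"].T@w["t"])
togo(s,[0.53,-0.154,0.28],-98.1)
E
```

```text
clock: 1.7
ee_pos: [0.5256, -0.1585, 0.28]
tool_rot: [-0.151, -2.149, 2.149]
force: [0.9, -1.2, 0.1]
finger_gap: 0.449
t 1.7 pos [ 0.5256 -0.1585  0.28  ] twist 0.06 shift [-0.371  0.003 -0.508] F [ 0.9 -1.2  0.1] gap 0.449
325.19226210127806 277.62581802583736 212.94221924372013 [[-0.14, -0.99, 0.0], [-0.94, 0.133, 0.314], [-0.311, 0.044, -0.949]] [ 0.60551701 -0.1695738   0.44636116]
t 1.75 pos [ 0.529  -0.1534  0.2799] twist 0.24 shift [-0.106 -0.008  0.044] F [ 3.1  2.4 -0.6] gap 0.448
```

View pics/w1.png

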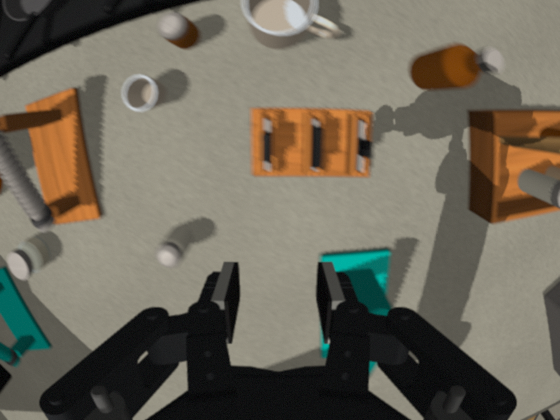

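The wrist view shows the rack at (313,143). Left leaf (268,145) has the medium grip, middle leaf (316,143) the long one, right leaf (365,148) the short one. I'll check with a still close crop and measure the leaf.

```bash
cat >> h.py <<'E'
def fworld(w,u,v,z=None,h=None):
    u=np.asarray(u,float)-w["cx"];v=np.asarray(v,float)-w["cy"]
    rr=np.hypot(u,v)+1e-9; th=rr/w["fx"]
    d=np.stack([np.tan(th)*u/rr,np.tan(th)*v/rr,np.ones_like(rr)],-1)
    o=-w["R"].T@w["t"]
    D=d@w["R"]
    if h is not None: return o+D*((h-o[2])/D[...,2])[...,None]
    return o+D*np.asarray(z)[...,None]
def fproj(w,X):
    p=np.atleast_2d(X)@w["R"].T+w["t"]; n=np.hypot(p[:,0],p[:,1]); th=np.arctan2(n,p[:,2])
    return np.stack([w["cx"]+w["fx"]*th*p[:,0]/n,w["cy"]+w["fx"]*th*p[:,1]/n],-1)
E
python3 - <<'E'
from h import *
from workcell import r
w=r.capture("wrist"); s=r.sense()
np.savez('/tmp/w2.npz',**w)
im=w["pixels"][100:185,240:385]
im=cv2.resize(im,None,fx=5.5,fy=5.5,interpolation=cv2.INTER_CUBIC)
# overlay predicted rack from coarse
cv2.imwrite('pics/w2.png',im)
v,u=np.mgrid[0:420,0:560]
W=fworld(w,u,v,w["z_map"])
m=(W[...,2]>0.0655)&(W[...,2]<0.078)&(v>100)&(v<185)&(u>240)&(u<385)
n,l=cv2.connectedComponents(m.astype(np.uint8))
for i in range(1,n):
    P=W[l==i]
    if len(P)<15: continue
    print(len(P),P.mean(0).round(4),cv2.minAreaRect((P[:,:2]*1000).astype(np.float32)), np.c_[u[l==i],v[l==i]].mean(0))
togo(s,[0.56,-0.154,0.28],-98.1)
E
```

```text
417 [ 0.5529 -0.2122  0.0698] ((552.096923828125, -212.23561096191406), (12.782899856567383, 47.21259689331055), 80.36161041259766) [325.80815348 152.05995204]
288 [ 0.5606 -0.1528  0.07  ] ((560.4630126953125, -152.78379821777344), (10.56766128540039, 33.453922271728516), 81.92183685302734) [274.52083333 151.97222222]
161 [ 0.5445 -0.2712  0.0697] ((544.5418701171875, -271.40167236328125), (12.66398811340332, 19.690181732177734), 80.13541412353516) [374.57142857 153.66459627]
t 1.8 pos [ 0.5269 -0.1564  0.2797] twist 0.34 shift [-3.246 -0.031 -0.703] F [-0.4 -0.5  0. ] gap 0.452
```

View pics/w2.png

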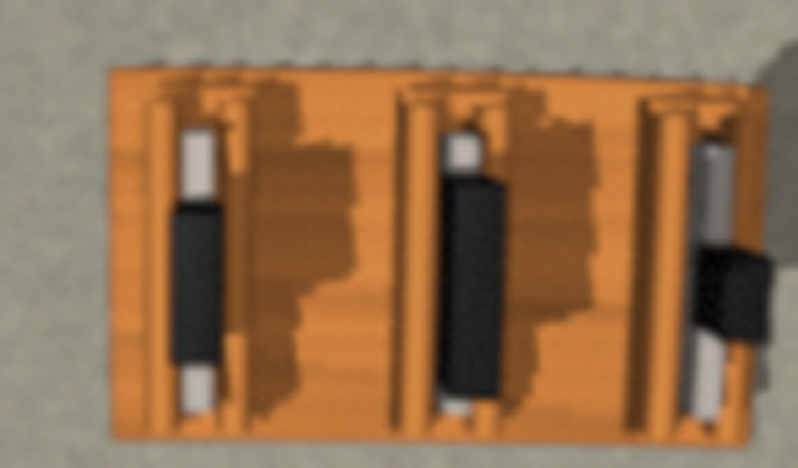

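Leaf_6 is confirmed. The left leaf's grip measures about 33.5 mm (the others about 47 and 20), centred at (0.5605, -0.1528) with its top at z=0.070. I'll move over it and go down.

```bash
python3 -m handwheel '[{"xyz":[-1.6,2,0.05],"twist":0.2,"claw":-0.1},{"xyz":[-1.6,4,0],"twist":0,"claw":-0.1},{"xyz":[0,4,0],"twist":0,"claw":-0.1},{"xyz":[0,4,0],"twist":0,"claw":-0.1},{"xyz":[0,3,0],"twist":0,"claw":-0.1},{"xyz":[0,0,0],"twist":0,"claw":-0.1},{"xyz":[0,0,0],"twist":0,"claw":-0.1}]'
python3 - <<'E'
from h import *
from workcell import r
togo(r.sense(),[0.5605,-0.153,0.052],-98.2)
E
```

```text
clock: 2.5
ee_pos: [0.5556, -0.1662, 0.1098]
tool_rot: [-0.154, -2.146, 2.145]
force: [-0.0, 0.1, 1.3]
finger_gap: 0.448
t 2.5 pos [ 0.5556 -0.1662  0.1098] twist -0.12 shift [-0.304  5.778 -1.371] F [-0.   0.1  1.3] gap 0.448
```

```bash
python3 -m handwheel '[{"xyz":[-0.3,1,-1.37],"twist":-0.1,"claw":-0.1},{"xyz":[0,2,0],"twist":0,"claw":-0.1},{"xyz":[0,0,0],"twist":0,"claw":-0.1},{"xyz":[0,0,0],"twist":0,"claw":-0.1}]'
python3 - <<'E'
from h import *
from workcell import r
togo(r.sense(),[0.5605,-0.153,0.052],-98.2)
w=r.capture("wrist"); cv2.imwrite('pics/w3.png',w["pixels"]);np.savez('/tmp/w3.npz',**w)
E
```

```text
clock: 2.9
ee_pos: [0.5621, -0.1522, 0.0811]
tool_rot: [-0.155, -2.148, 2.148]
force: [-0.3, 0.2, -0.4]
finger_gap: 0.446
t 2.9 pos [ 0.5621 -0.1522  0.0811] twist 0.04 shift [0.151 2.912 0.099] F [-0.3  0.2 -0.4] gap 0.446
```

View pics/w3.png

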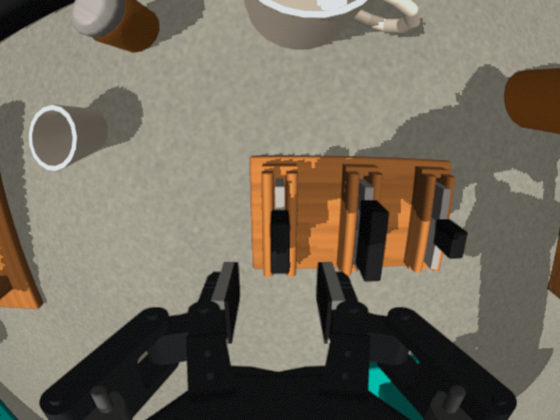

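The medium grip sits centred between the open fingers at (280,240), still below the tips. I'll measure it again, then finish the descent.

Run:
```python
from h import *
w=load('/tmp/w3.npz')
v,u=np.mgrid[0:420,0:560]
W=fworld(w,u,v,w["z_map"]); b=w["pixels"].max(2)
for nm,m in (("griptop",(W[...,2]>0.067)&(W[...,2]<0.076)&(u>262)&(u<300)&(v>195)&(v<280)),
          ("griptop mid",(W[...,2]>0.067)&(W[...,2]<0.076)&(u>345)&(u<395)&(v>185)&(v<285)),
          ("plate",(W[...,2]>0.038)&(W[...,2]<0.046)&(u>262)&(u<300)&(v>160)&(v<280)),
          ("rackbase",(W[...,2]>0.004)&(W[...,2]<0.012)&(u>245)&(u<460)&(v>150)&(v<280))):
    P=W[m]; print(nm,len(P),P.mean(0).round(4),cv2.minAreaRect((P[:,:2]*1000).astype(np.float32)))
Q=W[(W[...,2]>0.026)&(W[...,2]<0.037)&(u>255)&(u<302)&(v>155)&(v<290)]
c,s=np.cos(np.radians(-8.2)),np.sin(np.radians(-8.2))
L=(Q[:,:2]-[0.5605,-0.153])@np.array([[c,-s],[s,c]])*1000
for sg in (1,-1):
    k=L[(np.sign(L[:,1])==sg)&(abs(L[:,1])>4)&(abs(L[:,1])<14)]; print(len(k),np.percentile(k,[0,2,50,98,100],axis=0).round(1).tolist())
```

```text
griptop 1038 [ 0.5621 -0.1532  0.0698] ((561.1554565429688, -153.19381713867188), (11.871260643005371, 34.16349792480469), 81.66923522949219)
griptop mid 1320 [ 0.5541 -0.2121  0.0698] ((552.42138671875, -212.34596252441406), (12.64286994934082, 47.99091339111328), 80.96424102783203)
plate 236 [ 0.5827 -0.156   0.0421] ((560.2393798828125, -154.17111206054688), (11.050929069519043, 64.88224792480469), 85.50935363769531)
rackbase 10053 [ 0.5632 -0.2001  0.0076] ((552.7872314453125, -212.45965576171875), (165.31484985351562, 93.92443084716797), 81.97821807861328)
951 [[-39.1, 4.6], [-37.3, 5.0], [10.6, 9.1], [38.8, 12.4], [39.2, 12.6]]
920 [[-39.3, -12.7], [-37.3, -12.3], [12.7, -9.2], [39.0, -4.6], [39.3, -4.5]]
```

```bash
python3 -m handwheel '[{"xyz":[0.12,1.5,0.05],"twist":0,"claw":-0.1},{"xyz":[0,1.4,0],"twist":0,"claw":-0.1},{"xyz":[0,0,0],"twist":0,"claw":-0.1},{"xyz":[0,0,0],"twist":0,"claw":-0.1}]'
python3 - <<'E'
from h import *
from workcell import r
togo(r.sense(),[0.5605,-0.153,0.052],-98.2)
E
```

```text
clock: 3.35
ee_pos: [0.5591, -0.1526, 0.0499]
tool_rot: [-0.151, -2.147, 2.145]
force: [0.1, -0.1, 0.5]
finger_gap: 0.449
t 3.35 pos [ 0.5591 -0.1526  0.0499] twist 0.0 shift [-0.147 -0.207  0.018] F [ 0.1 -0.1  0.5] gap 0.449
```

Wall tops span about ±40 mm along the slot and the leaf is centred in its slot. I'll close the gripper.

```bash
python3 -m handwheel '[{"xyz":[-0.1,-0.2,0],"twist":0,"claw":-0.5},{"xyz":[0,0,0],"twist":0,"claw":-1},{"xyz":[0,0,0],"twist":0,"claw":-1},{"xyz":[0,0,0],"twist":0,"claw":-1},{"xyz":[0,0,0],"twist":0,"claw":-1},{"xyz":[0,0,0],"twist":0,"claw":-1}]'
python3 - <<'E'
from h import *
from workcell import r
togo(r.sense(),[0.5612,-0.1532,0.052],-98.1)
E
```

```text
clock: 3.95
ee_pos: [0.561, -0.153, 0.0532]
tool_rot: [-0.154, -2.147, 2.147]
force: [0.3, -0.6, -0.1]
finger_gap: -0.001
t 3.95 pos [ 0.561  -0.153   0.0532] twist -0.09 shift [-0.02   0.117  0.012] F [ 0.3 -0.6 -0.1] gap -0.001
```

The gap reads 0.0, so nothing is between the fingers. I'll look.

Run:
```python
from h import *
from workcell import r
w=r.capture("wrist"); np.savez('/tmp/w4.npz',**w)
a=cv2.resize(w["pixels"],(400,300)); b=cv2.resize(w["pixels"][170:350,180:380],(400,360))
b=cv2.copyMakeBorder(b,0,0,0,0,0); im=np.zeros((360,800,3),np.uint8); im[:300,:400]=a; im[:,400:]=b
cv2.imwrite('pics/w4.png',im)
s=r.capture("scene"); cv2.imwrite('pics/s4.png',cv2.resize(s["pixels"][150:280,130:300],None,fx=4.5,fy=4.5))
```

```text
(no output)
```

View pics/w4.png

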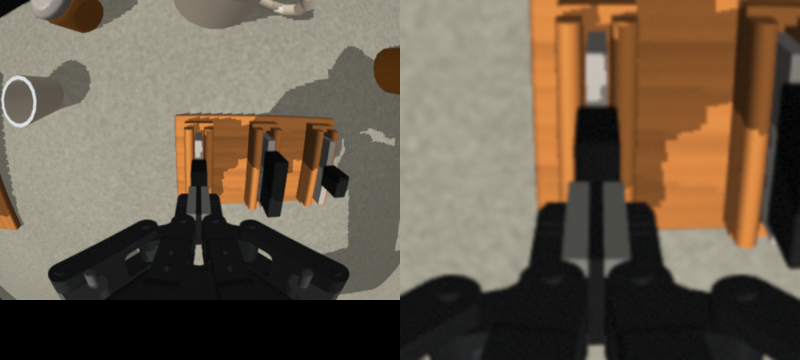

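View pics/s4.png

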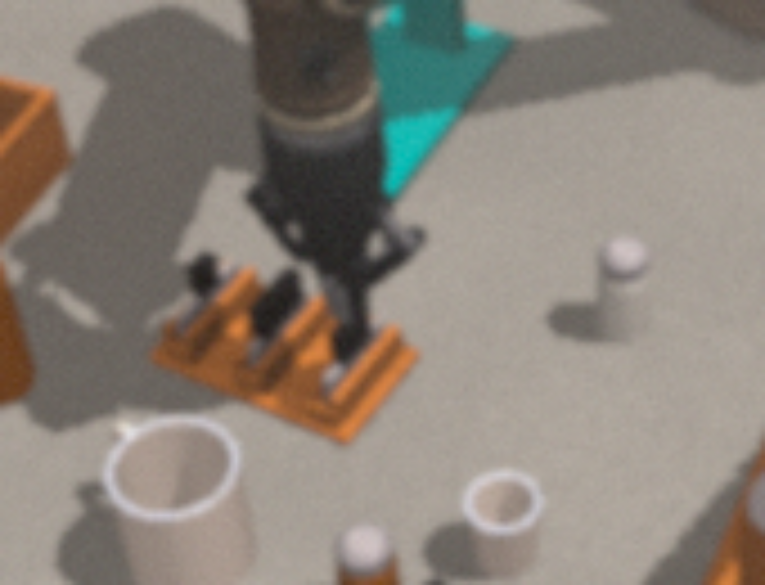

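In the crop the pads are on either side of the black grip, so the 0.0 reading may just be an offset. A small test lift will tell.

```bash
python3 -m handwheel '[{"xyz":[0,-1,0],"twist":0,"claw":-1},{"xyz":[0,-1,0],"twist":0,"claw":-1},{"xyz":[0,0,0],"twist":0,"claw":-1},{"xyz":[0,0,0],"twist":0,"claw":-1}]'
python3 - <<'E'
from h import *
from workcell import r
s=r.sense(); togo(s,[0.5612,-0.1532,0.052],-98.1); print(s["finger_gap"])
w=r.capture("wrist"); np.savez('/tmp/w5.npz',**w)
v,u=np.mgrid[0:420,0:560]
W=fworld(w,u,v,w["z_map"])
for nm in ('/tmp/w4.npz','/tmp/w5.npz'):
    w=load(nm);W=fworld(w,u,v,w["z_map"])
    m=(abs(u-278)<22)&(v>180)&(v<262)
    for vv in range(184,262,6): print(vv,np.round(W[vv,[268,272,276,278,280,284,288]][:,2],3), end=' | ')
    print()
b=cv2.resize(w["pixels"][170:350,180:380],(600,540)); cv2.imwrite('pics/w5.png',b)
E
```

```text
clock: 4.45
ee_pos: [0.5618, -0.1533, 0.0741]
tool_rot: [-0.156, -2.148, 2.149]
force: [0.1, 0.2, 0.0]
finger_gap: -0.003
t 4.45 pos [ 0.5618 -0.1533  0.0741] twist -0.09 shift [ 6.300e-02  2.213e+00 -1.000e-03] F [0.1 0.2 0. ] gap -0.003
-0.00268027496547603
184 [0.032 0.007 0.008 0.007 0.008 0.008 0.033] | 190 [0.032 0.009 0.03  0.029 0.028 0.006 0.034] | 196 [0.033 0.007 0.042 0.043 0.041 0.007 0.033] | 202 [0.032 0.009 0.041 0.042 0.042 0.007 0.032] | 208 [0.033 0.007 0.043 0.043 0.042 0.009 0.032] | 214 [0.033 0.007 0.042 0.043 0.042 0.007 0.034] | 220 [0.033 0.009 0.043 0.042 0.041 0.219 0.033] | 226 [0.048 0.049 0.049 0.049 0.05  0.05  0.047] | 232 [0.058 0.059 0.059 0.06  0.06  0.059 0.058] | 238 [0.067 0.067 0.067 0.066 0.066 0.067 0.066] | 244 [0.07  0.069 0.07  0.069 0.07  0.069 0.071] | 250 [0.07  0.069 0.071 0.07  0.071 0.07  0.069] | 256 [0.069 0.07  0.07  0.07  0.07  0.07  0.069] | 
184 [0.032 0.006 0.026 0.026 0.027 0.021 0.034] | 190 [0.034 0.006 0.042 0.041 0.041 0.021 0.033] | 196 [0.032 0.007 0.042 0.042 0.042 0.021 0.033] | 202 [0.033 0.007 0.041 0.042 0.042 0.022 0.034] | 208 [0.033 0.006 0.043 0.042 0.042 0.024 0.032] | 214 [0.033 0.047 0.047 0.047 0.048 0.047 0.033] | 220 [0.056 0.059 0.059 0.059 0.059 0.059 0.033] | 226 [0.067 0.069 0.069 0.069 0.069 0.068 0.065] | 232 [0.069 0.07  0.07  0.07  0.07  0.07  0.068] | 238 [0.069 0.071 0.07  0.07  0.07  0.07  0.069] | 244 [0.07  0.071 0.069 0.07  0.07  0.071 0.069] | 250 [0.07  0.07  0.07  0.07  0.07  0.069 0.068] | 256 [0.069 0.07  0.071 0.071 0.07  0.07  0.033] |
```

View pics/w5.png

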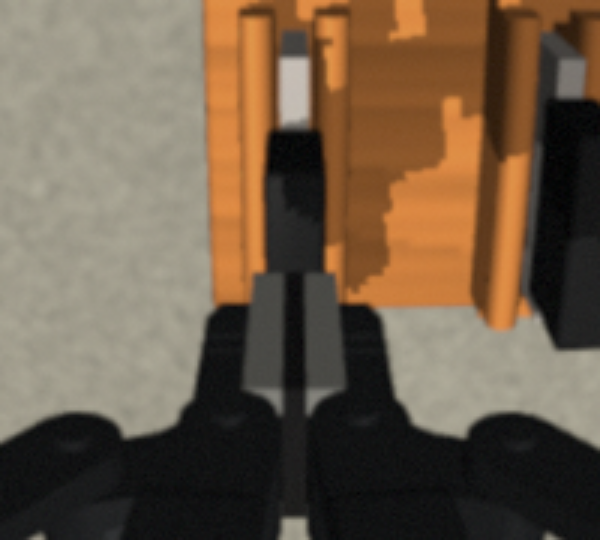

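The leaf did not come up. I'll find where the fingertips really are compared with the reported TCP.

Run:
```python
from h import *
from workcell import r
v,u=np.mgrid[0:420,0:560]
w=load('/tmp/w5.npz');W=fworld(w,u,v,w["z_map"])
print('tcp px',fproj(w,np.array([[0.5618,-.1533,.0741],[0.5618,-.1533,.0741+.019]])))
print('cam',-w["R"].T@w["t"])
for uu in (270,278,286): 
  for vv in range(246,330,6): print(uu,vv,np.round(W[vv,uu],3),round(float(w["z_map"][vv,uu]),3))
```

```text
tcp px [[277.92417821 255.78778767]
 [277.98571014 271.78187238]]
cam [ 0.6413473  -0.16442211  0.24057849]
270 246 [ 0.567 -0.149  0.071] 0.185
270 252 [ 0.563 -0.149  0.07 ] 0.187
270 258 [ 0.559 -0.148  0.07 ] 0.188
270 264 [ 0.573 -0.151  0.105] 0.151
270 270 [ 0.573 -0.151  0.111] 0.145
270 276 [ 0.573 -0.151  0.116] 0.14
270 282 [ 0.573 -0.152  0.122] 0.134
270 288 [ 0.573 -0.152  0.127] 0.129
270 294 [ 0.572 -0.152  0.131] 0.126
270 300 [ 0.573 -0.152  0.136] 0.121
270 306 [ 0.574 -0.152  0.141] 0.116
270 312 [ 0.574 -0.152  0.145] 0.112
270 318 [ 0.573 -0.152  0.147] 0.11
270 324 [ 0.572 -0.152  0.149] 0.109
278 246 [ 0.566 -0.154  0.069] 0.187
278 252 [ 0.562 -0.153  0.07 ] 0.187
278 258 [ 0.558 -0.153  0.07 ] 0.188
278 264 [ 0.572 -0.155  0.105] 0.151
278 270 [ 0.573 -0.155  0.112] 0.144
278 276 [ 0.572 -0.155  0.115] 0.141
278 282 [ 0.572 -0.155  0.122] 0.134
278 288 [ 0.572 -0.155  0.127] 0.13
278 294 [ 0.572 -0.155  0.131] 0.126
278 300 [ 0.573 -0.155  0.136] 0.121
278 306 [ 0.57  -0.154  0.136] 0.122
278 312 [ 0.567 -0.154  0.136] 0.123
278 318 [ 0.563 -0.153  0.135] 0.125
278 324 [ 0.561 -0.153  0.135] 0.125
286 246 [ 0.565 -0.159  0.07 ] 0.186
286 252 [ 0.561 -0.158  0.069] 0.188
286 258 [ 0.557 -0.157  0.069] 0.189
286 264 [ 0.572 -0.158  0.105] 0.151
286 270 [ 0.572 -0.158  0.112] 0.144
286 276 [ 0.572 -0.158  0.117] 0.139
286 282 [ 0.572 -0.158  0.122] 0.134
286 288 [ 0.572 -0.158  0.127] 0.129
286 294 [ 0.572 -0.158  0.132] 0.125
286 300 [ 0.572 -0.158  0.136] 0.121
286 306 [ 0.573 -0.158  0.141] 0.116
286 312 [ 0.573 -0.158  0.145] 0.112
286 318 [ 0.573 -0.158  0.149] 0.108
286 324 [ 0.574 -0.158  0.153] 0.105
```

The visible finger ends stop at z≈0.103 while the reported TCP is z=0.074. The real tips are therefore about 29 mm behind the reported TCP, and they closed just above the grip. I'll allow for that: open, go lower, watch the force, then grip.

```bash
python3 -m handwheel '[{"xyz":[0,0,0],"twist":0,"claw":-0.2},{"xyz":[0,0,0],"twist":0,"claw":-0.2},{"xyz":[0,0,0],"twist":0,"claw":-0.2},{"xyz":[0.05,1.2,0],"twist":0,"claw":-0.2},{"xyz":[0,1.2,0],"twist":0,"claw":-0.2},{"xyz":[0,1.2,0],"twist":0,"claw":-0.2},{"xyz":[0,0,0],"twist":0,"claw":-0.2},{"xyz":[0,0,0],"twist":0,"claw":-0.2}]'
python3 - <<'E'
from h import *
from workcell import r
s=r.sense(); togo(s,[0.5612,-0.1532,0.0195],-98.1); print(s["finger_gap"])
w=r.capture("wrist"); np.savez('/tmp/w6.npz',**w)
b=cv2.resize(w["pixels"][170:350,180:380],(600,540)); cv2.imwrite('pics/w6.png',b)
v,u=np.mgrid[0:420,0:560];W=fworld(w,u,v,w["z_map"])
for uu in (240,244,248,252,300,306,312,318): print(uu,[ (vv,np.round(W[vv,uu],3).tolist()) for vv in range(244,290,8)])
E
```

```text
clock: 5.3
ee_pos: [0.5598, -0.1527, 0.036]
tool_rot: [-0.151, -2.147, 2.146]
force: [0.1, -0.6, 0.9]
finger_gap: 0.403
t 5.3 pos [ 0.5598 -0.1527  0.036 ] twist -0.08 shift [-0.153  1.645  0.031] F [ 0.1 -0.6  0.9] gap 0.403
0.40349834996058137
240 [(244, [0.555, -0.126, -0.0]), (252, [0.548, -0.124, -0.002]), (260, [0.543, -0.124, -0.0]), (268, [0.573, -0.137, 0.071]), (276, [0.571, -0.137, 0.075]), (284, [0.567, -0.136, 0.075])]
244 [(244, [0.554, -0.129, -0.001]), (252, [0.548, -0.127, -0.0]), (260, [0.542, -0.126, -0.001]), (268, [0.536, -0.125, -0.0]), (276, [0.53, -0.124, -0.0]), (284, [0.558, -0.135, 0.06])]
248 [(244, [0.558, -0.133, 0.009]), (252, [0.551, -0.131, 0.007]), (260, [0.546, -0.131, 0.009]), (268, [0.54, -0.129, 0.008]), (276, [0.534, -0.128, 0.009]), (284, [0.527, -0.127, 0.008])]
252 [(244, [0.557, -0.135, 0.008]), (252, [0.551, -0.134, 0.007]), (260, [0.545, -0.133, 0.008]), (268, [0.54, -0.132, 0.008]), (276, [0.533, -0.131, 0.007]), (284, [0.527, -0.13, 0.007])]
300 [(244, [0.552, -0.166, 0.007]), (252, [0.547, -0.166, 0.008]), (260, [0.541, -0.165, 0.008]), (268, [0.535, -0.164, 0.007]), (276, [0.529, -0.164, 0.009]), (284, [0.522, -0.163, 0.008])]
306 [(244, [0.552, -0.17, 0.008]), (252, [0.546, -0.17, 0.007]), (260, [0.54, -0.169, 0.007]), (268, [0.535, -0.168, 0.008]), (276, [0.528, -0.168, 0.008]), (284, [0.521, -0.167, 0.007])]
312 [(244, [0.551, -0.174, 0.007]), (252, [0.546, -0.173, 0.008]), (260, [0.54, -0.173, 0.008]), (268, [0.534, -0.172, 0.009]), (276, [0.527, -0.172, 0.007]), (284, [0.556, -0.169, 0.065])]
318 [(244, [0.551, -0.178, 0.007]), (252, [0.545, -0.177, 0.008]), (260, [0.539, -0.177, 0.008]), (268, [0.568, -0.172, 0.072]), (276, [0.568, -0.172, 0.079]), (284, [0.567, -0.171, 0.084])]
```

View pics/w6.png

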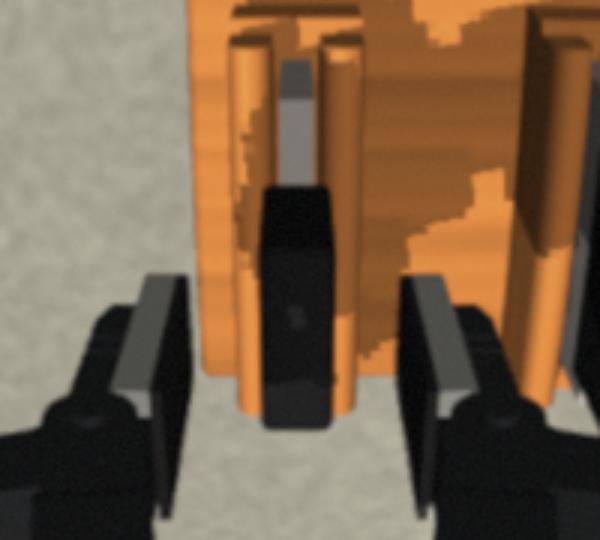

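The fingers straddle the medium grip cleanly, with tips near z=0.07. I'll go 1.6 cm lower and close.

```bash
python3 -m handwheel '[{"xyz":[-0.05,0.8,0],"twist":0,"claw":-0.2},{"xyz":[-0.05,0.8,0],"twist":0,"claw":-0.2},{"xyz":[0,0,0],"twist":0,"claw":-0.6},{"xyz":[0,0,0],"twist":0,"claw":-1},{"xyz":[0,0,0],"twist":0,"claw":-1},{"xyz":[0,0,0],"twist":0,"claw":-1},{"xyz":[0,0,0],"twist":0,"claw":-1}]'
python3 - <<'E'
from h import *
from workcell import r
s=r.sense(); togo(s,[0.5612,-0.1532,0.0195],-98.1); print(s["finger_gap"],s["torque"])
E
```

```text
clock: 6.05
ee_pos: [0.5616, -0.1531, 0.0212]
tool_rot: [-0.154, -2.147, 2.148]
force: [-0.3, -0.4, -0.5]
finger_gap: 0.125
t 6.05 pos [ 0.5616 -0.1531  0.0212] twist -0.09 shift [0.04  0.172 0.011] F [-0.3 -0.4 -0.5] gap 0.125
0.12539682336357263 [-0.00176558  0.00714289 -0.00420667]
```

Gripped this time: the gap is 0.125, about the 12 mm grip.

The moves cannot tilt the tool, so the leaf has to turn 26° about the jaw axis inside the grip. I can do that against its own slot's near end stop. Sliding it against the stop and swinging the hand back and up in an arc lifts the far end, with the walls guiding it. I'll start with the first 8°.

```bash
python3 -m handwheel '[{"xyz":[0,-0.1,0],"twist":0,"claw":-1},{"xyz":[0.2,0,0],"twist":0,"claw":-1},{"xyz":[0.2,0,0],"twist":0,"claw":-1},{"xyz":[0.14,-0.11,0],"twist":0,"claw":-1},{"xyz":[0.14,-0.11,0],"twist":0,"claw":-1},{"xyz":[0.14,-0.1,0],"twist":0,"claw":-1},{"xyz":[0.14,-0.1,0],"twist":0,"claw":-1}]'
python3 - <<'E'
from h import *
from workcell import r
s=r.sense(); togo(s,[0.5616,-0.1531,0.0212],-98.1); print(s["torque"])
E
```

```text
clock: 6.75
ee_pos: [0.5558, -0.1527, 0.0275]
tool_rot: [-0.164, -2.149, 2.153]
force: [7.0, -0.8, -4.1]
finger_gap: 0.125
t 6.75 pos [ 0.5558 -0.1527  0.0275] twist -0.11 shift [-0.574  0.631 -0.044] F [ 7.  -0.8 -4.1] gap 0.125
[-0.18469808 -1.60998801 -0.02161784]
```

```bash
python3 -m handwheel '[{"xyz":[0.15,-0.09,0],"twist":0,"claw":-1},{"xyz":[0.15,-0.09,0],"twist":0,"claw":-1},{"xyz":[0.15,-0.08,0],"twist":0,"claw":-1},{"xyz":[0.16,-0.08,0],"twist":0,"claw":-1},{"xyz":[0,0,0],"twist":0,"claw":-1}]'
python3 - <<'E'
from h import *
from workcell import r
s=r.sense(); togo(s,[0.5616,-0.1531,0.0212],-98.1); print(s["torque"])
w=r.capture("wrist"); np.savez('/tmp/w7.npz',**w)
b=cv2.resize(w["pixels"][150:330,180:380],(600,540)); cv2.imwrite('pics/w7.png',b)
E
```

```text
clock: 7.25
ee_pos: [0.5503, -0.152, 0.0312]
tool_rot: [-0.165, -2.149, 2.154]
force: [7.9, -2.3, -3.4]
finger_gap: 0.13
t 7.25 pos [ 0.5503 -0.152   0.0312] twist -0.11 shift [-1.121  1.007 -0.056] F [ 7.9 -2.3 -3.4] gap 0.13
[-0.2313221  -1.73424381  0.04091453]
```

View pics/w7.png

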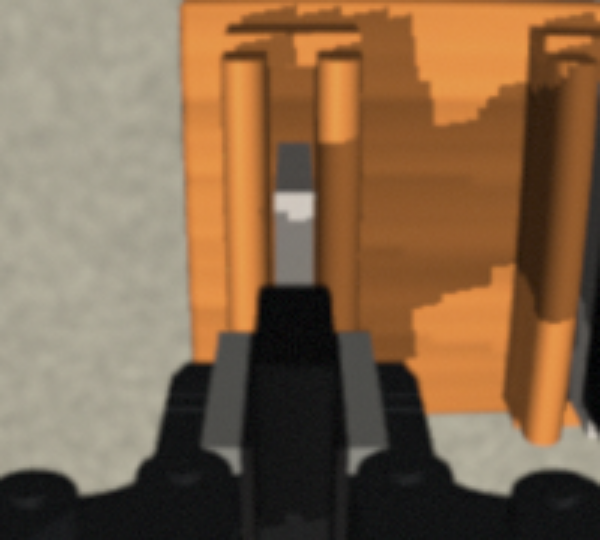

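The leaf is tilting, with the plate's far shoulder visible at (295,200-285) of the crop. I'll read the tilt from depth.

```bash
cat >> h.py <<'E'
def tilt(w,h=-8.1,prnt=True):
    """slope of the plate's top edge/grip front seen by the wrist camera, in the vertical plane at heading h"""
    v,u=np.mgrid[0:420,0:560];W=fworld(w,u,v,w["z_map"])
    X=W@np.array([np.cos(np.radians(h)),np.sin(np.radians(h)),0])
    out=[]
    for vv in range(185,262,2): out.append((vv,round(float(np.median(X[vv,276:281])),4),round(float(np.median(W[vv,276:281,2])),4)))
    return out
E
python3 - <<'E'
from h import *
for o in tilt(load('/tmp/w7.npz')): print(o)
E
```

```text
(185, 0.6019, 0.0079)
(187, 0.6009, 0.0085)
(189, 0.5993, 0.0072)
(191, 0.5981, 0.0074)
(193, 0.597, 0.008)
(195, 0.5957, 0.0079)
(197, 0.5995, 0.0265)
(199, 0.5993, 0.0302)
(201, 0.5993, 0.0341)
(203, 0.5991, 0.0373)
(205, 0.5991, 0.0407)
(207, 0.5989, 0.0436)
(209, 0.5989, 0.047)
(211, 0.5987, 0.0496)
(213, 0.5984, 0.052)
(215, 0.5979, 0.0534)
(217, 0.597, 0.0538)
(219, 0.5958, 0.0531)
(221, 0.5948, 0.053)
(223, 0.5941, 0.0538)
(225, 0.5929, 0.0534)
(227, 0.5919, 0.0535)
(229, 0.5908, 0.0532)
(231, 0.59, 0.0537)
(233, 0.5887, 0.0531)
(235, 0.5879, 0.0537)
(237, 0.5867, 0.0532)
(239, 0.5854, 0.0527)
(241, 0.5848, 0.0537)
(243, 0.5835, 0.053)
(245, 0.5836, 0.0556)
(247, 0.5836, 0.0581)
(249, 0.5833, 0.0597)
(251, 0.5835, 0.0625)
(253, 0.5833, 0.0642)
(255, 0.5829, 0.0655)
(257, 0.5828, 0.0673)
(259, 0.583, 0.0698)
(261, 0.583, 0.0719)
```

The plate's top edge is still level to within about 2°. The hand is compliant (about 2 N/mm) and the leaf simply rode up with it. I'll go back down so the stop catches the plate at full depth and pull further back before rising.

```bash
python3 -m handwheel '[{"xyz":[-0.6,0,0.03],"twist":0,"claw":-1},{"xyz":[-0.5,0.4,0],"twist":0,"claw":-1},{"xyz":[0,0.4,0],"twist":0,"claw":-1},{"xyz":[0,0,0],"twist":0,"claw":-1},{"xyz":[0.4,0,0],"twist":0,"claw":-1},{"xyz":[0.4,0,0],"twist":0,"claw":-1},{"xyz":[0.4,0,0],"twist":0,"claw":-1}]'
python3 - <<'E'
from h import *
from workcell import r
s=r.sense(); togo(s,[0.5616,-0.1531,0.0212],-98.1); print(s["torque"])
w=r.capture("wrist"); np.savez('/tmp/w8.npz',**w)
for o in tilt(w)[::2]: print(o)
E
```

```text
clock: 8.0
ee_pos: [0.5545, -0.1534, 0.0259]
tool_rot: [-0.178, -2.152, 2.16]
force: [15.5, -0.4, 1.5]
finger_gap: 0.128
t 8.0 pos [ 0.5545 -0.1534  0.0259] twist -0.17 shift [-0.683  0.488 -0.134] F [15.5 -0.4  1.5] gap 0.128
[-0.02524248 -2.98973471 -0.03096766]
(185, 0.6075, 0.0077)
(189, 0.605, 0.0072)
(193, 0.6026, 0.0071)
(197, 0.6002, 0.0076)
(201, 0.5978, 0.0077)
(205, 0.6001, 0.0245)
(209, 0.6004, 0.0331)
(213, 0.6006, 0.0407)
(217, 0.6004, 0.0465)
(221, 0.5985, 0.047)
(225, 0.5964, 0.0466)
(229, 0.5945, 0.047)
(233, 0.5923, 0.0467)
(237, 0.5903, 0.047)
(241, 0.5884, 0.0475)
(245, 0.5863, 0.0474)
(249, 0.5861, 0.0519)
(253, 0.5861, 0.0566)
(257, 0.5863, 0.0614)
(261, 0.5864, 0.0657)
```

Still no turn at 15 N. I'll try easing the grip: back off, set the claw just under the grip's width, and pull again.

```bash
python3 -m handwheel '[{"xyz":[-0.5,0,0],"twist":0,"claw":-1},{"xyz":[-0.3,0,0.1],"twist":0,"claw":-1},{"xyz":[0,0,0],"twist":0,"claw":-0.77},{"xyz":[0,0,0],"twist":0,"claw":-0.77},{"xyz":[0.3,0,0],"twist":0,"claw":-0.77},{"xyz":[0.3,-0.1,0],"twist":0,"claw":-0.77},{"xyz":[0.3,-0.1,0],"twist":0,"claw":-0.77}]'
python3 - <<'E'
from h import *
from workcell import r
s=r.sense(); togo(s,[0.5616,-0.1531,0.0212],-98.1); print(s["torque"])
w=r.capture("wrist"); np.savez('/tmp/w8.npz',**w)
for o in tilt(w)[::2]: print(o)
E
```

```text
clock: 8.75
ee_pos: [0.5525, -0.1534, 0.0271]
tool_rot: [-0.176, -2.152, 2.157]
force: [12.0, 1.5, 0.7]
finger_gap: 0.127
t 8.75 pos [ 0.5525 -0.1534  0.0271] twist -0.2 shift [-0.89   0.606 -0.158] F [12.   1.5  0.7] gap 0.127
[ 0.31349939 -2.16464879 -0.04181647]
(185, 0.6051, 0.0075)
(189, 0.6027, 0.0075)
(193, 0.6003, 0.0074)
(197, 0.5978, 0.0073)
(201, 0.5998, 0.0238)
(205, 0.6, 0.0324)
(209, 0.5999, 0.0396)
(213, 0.6, 0.0463)
(217, 0.5988, 0.0488)
(221, 0.5967, 0.0485)
(225, 0.5946, 0.0484)
(229, 0.5927, 0.0488)
(233, 0.5908, 0.0491)
(237, 0.5887, 0.0491)
(241, 0.5866, 0.0489)
(245, 0.5845, 0.0489)
(249, 0.5849, 0.0547)
(253, 0.5852, 0.0599)
(257, 0.5851, 0.064)
(261, 0.5849, 0.0678)
```

The plate's near end is riding on top of the 22 mm stop: the leaf is 9 mm back and 6 mm up. I'll go back to the slot centre and fully down first, so the stop catches the plate's end face.

```bash
python3 -m handwheel '[{"xyz":[-0.9,0,0.1],"twist":0,"claw":-0.77},{"xyz":[-0.9,0,0],"twist":0,"claw":-0.77},{"xyz":[0,0.1,0],"twist":0,"claw":-0.77},{"xyz":[0,0.15,0],"twist":0,"claw":-0.77},{"xyz":[0,0,0],"twist":0,"claw":-0.77}]'
python3 - <<'E'
from h import *
from workcell import r
s=r.sense(); togo(s,[0.5616,-0.1531,0.0212],-98.1)
E
```

```text
clock: 9.3
ee_pos: [0.5608, -0.1548, 0.0209]
tool_rot: [-0.152, -2.148, 2.146]
force: [-0.8, 1.8, 4.0]
finger_gap: 0.129
t 9.3 pos [ 0.5608 -0.1548  0.0209] twist -0.09 shift [-0.06  -0.031 -0.18 ] F [-0.8  1.8  4. ] gap 0.129
```

```bash
python3 -m handwheel '[{"xyz":[0.4,0,0],"twist":0,"claw":-0.77},{"xyz":[0.3,0,0],"twist":0,"claw":-0.77},{"xyz":[0.3,0,0],"twist":0,"claw":-0.77},{"xyz":[0.3,0,0],"twist":0,"claw":-0.77}]'
python3 - <<'E'
from h import *
from workcell import r
s=r.sense(); togo(s,[0.5616,-0.1531,0.0212],-98.1)
w=r.capture("wrist"); np.savez('/tmp/w8.npz',**w)
for o in tilt(w)[::2]: print(o)
E
```

```text
clock: 9.7
ee_pos: [0.5561, -0.1544, 0.0229]
tool_rot: [-0.175, -2.153, 2.156]
force: [13.9, 2.9, -1.5]
finger_gap: 0.126
t 9.7 pos [ 0.5561 -0.1544  0.0229] twist -0.18 shift [-0.524  0.177 -0.202] F [13.9  2.9 -1.5] gap 0.126
(185, 0.6129, 0.0217)
(189, 0.6075, 0.0077)
(193, 0.6051, 0.0076)
(197, 0.6027, 0.0076)
(201, 0.6047, 0.0238)
(205, 0.6045, 0.0309)
(209, 0.6044, 0.0375)
(213, 0.6044, 0.0443)
(217, 0.6027, 0.0451)
(221, 0.6007, 0.0451)
(225, 0.5985, 0.0445)
(229, 0.5965, 0.0446)
(233, 0.5943, 0.0443)
(237, 0.5926, 0.0452)
(241, 0.5905, 0.0451)
(245, 0.5894, 0.0475)
(249, 0.5893, 0.052)
(253, 0.5896, 0.0571)
(257, 0.5893, 0.0607)
(261, 0.5893, 0.0647)
```

The stop now catches the leaf properly, with 14 N and no slip yet. I'll pull harder in small steps.

```bash
python3 -m handwheel '[{"xyz":[0.3,0,0],"twist":0,"claw":-0.77},{"xyz":[0.3,0,0],"twist":0,"claw":-0.77},{"xyz":[0.3,0,0],"twist":0,"claw":-0.77}]'
python3 - <<'E'
from h import *
from workcell import r
s=r.sense(); togo(s,[0.5616,-0.1531,0.0212],-98.1)
w=r.capture("wrist"); np.savez('/tmp/w8.npz',**w)
for o in tilt(w)[6:34:3]: print(o)
E
```

```text
clock: 10.05
ee_pos: [0.5514, -0.1538, 0.0252]
tool_rot: [-0.184, -2.155, 2.16]
force: [18.3, 4.2, 0.1]
finger_gap: 0.121
t 10.05 pos [ 0.5514 -0.1538  0.0252] twist -0.22 shift [-0.991  0.425 -0.218] F [18.3  4.2  0.1] gap 0.121
(197, 0.6037, 0.0328)
(203, 0.6029, 0.0414)
(209, 0.6018, 0.048)
(215, 0.5993, 0.0494)
(221, 0.5965, 0.0497)
(227, 0.5932, 0.0489)
(233, 0.5903, 0.0491)
(239, 0.5872, 0.0491)
(245, 0.5863, 0.0543)
(251, 0.586, 0.0605)
```

It is starting to turn at about 18 N (roughly 5°). I'll continue along the arc.

```bash
python3 -m handwheel '[{"xyz":[0.25,-0.1,0],"twist":0,"claw":-0.77},{"xyz":[0.25,-0.1,0],"twist":0,"claw":-0.77},{"xyz":[0.25,-0.1,0],"twist":0,"claw":-0.77},{"xyz":[0.25,-0.08,0],"twist":0,"claw":-0.77}]'
python3 - <<'E'
from h import *
from workcell import r
s=r.sense(); togo(s,[0.5616,-0.1531,0.0212],-98.1)
w=r.capture("wrist"); np.savez('/tmp/w8.npz',**w)
for o in tilt(w)[::2]: print(o)
b=cv2.resize(w["pixels"][150:330,180:380],(600,540)); cv2.imwrite('pics/w8.png',b)
E
```

```text
clock: 10.5
ee_pos: [0.54, -0.1522, 0.0287]
tool_rot: [-0.18, -2.154, 2.159]
force: [13.0, 4.7, 1.6]
finger_gap: 0.129
t 10.5 pos [ 0.54   -0.1522  0.0287] twist -0.2 shift [-2.135  0.795 -0.221] F [13.   4.7  1.6] gap 0.129
(185, 0.6001, 0.0437)
(189, 0.5991, 0.0479)
(193, 0.5982, 0.052)
(197, 0.5973, 0.0559)
(201, 0.5963, 0.0592)
(205, 0.5945, 0.0594)
(209, 0.5926, 0.059)
(213, 0.5907, 0.0589)
(217, 0.5886, 0.058)
(221, 0.5865, 0.0574)
(225, 0.5844, 0.0571)
(229, 0.5825, 0.057)
(233, 0.581, 0.0581)
(237, 0.5802, 0.0612)
(241, 0.5794, 0.064)
(245, 0.5787, 0.067)
(249, 0.5781, 0.0699)
(253, 0.5773, 0.0722)
(257, 0.5766, 0.0748)
(261, 0.5758, 0.0768)
```

View pics/w8.png

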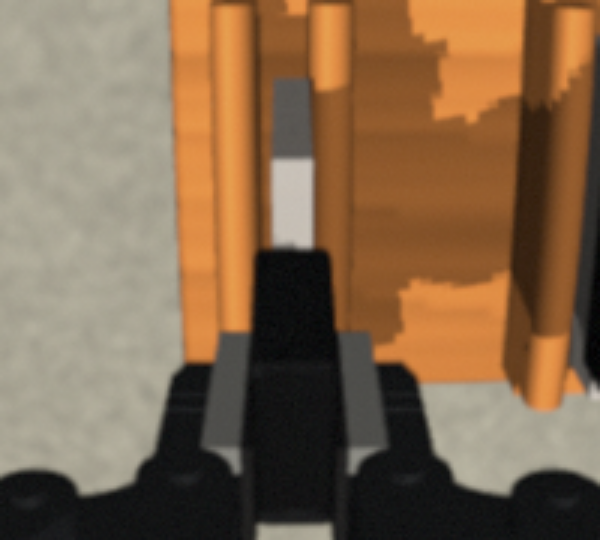

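The leaf has turned about 14°. I'll add about 11° more.

```bash
python3 -m handwheel '[{"xyz":[0.25,-0.1,0],"twist":0,"claw":-0.77},{"xyz":[0.25,-0.1,0],"twist":0,"claw":-0.77},{"xyz":[0.25,-0.08,0],"twist":0,"claw":-0.77},{"xyz":[0.15,-0.06,0],"twist":0,"claw":-0.77}]'
cat >> h.py <<'E'
def tiltfit(w,h=-8.1,cols=(274,282)):
    """fit the plate end face, plate top, grip face slopes automatically: cluster by local slope"""
    v,u=np.mgrid[0:420,0:560];W=fworld(w,u,v,w["z_map"])
    X=W@np.array([np.cos(np.radians(h)),np.sin(np.radians(h)),0])
    vs=np.arange(150,262); x=np.median(X[150:262,cols[0]:cols[1]],1);z=np.median(W[150:262,cols[0]:cols[1],2],1)
    for i in range(0,len(vs)-14,7):
        xx,zz=x[i:i+14],z[i:i+14]
        d=np.linalg.svd(np.c_[xx-xx.mean(),zz-zz.mean()])
        a=np.degrees(np.arctan2(d[2][0,1],d[2][0,0])); print(vs[i],np.round([xx[0],zz[0],xx[-1],zz[-1]],4),'dir',round((a+180)%180,1),'res',round(d[1][1]/14**.5*1000,2))
E
python3 - <<'E'
from h import *
from workcell import r
s=r.sense(); togo(s,[0.5616,-0.1531,0.0212],-98.1)
w=r.capture("wrist"); np.savez('/tmp/w9.npz',**w)
tiltfit(w)
E
```

```text
clock: 10.95
ee_pos: [0.5292, -0.1507, 0.0308]
tool_rot: [-0.177, -2.153, 2.157]
force: [13.9, 3.6, -3.8]
finger_gap: 0.124
t 10.95 pos [ 0.5292 -0.1507  0.0308] twist -0.2 shift [-3.224  1.023 -0.221] F [13.9  3.6 -3.8] gap 0.124
150 [0.6021 0.0073 0.5996 0.0435] dir 88.2 res 2.15
157 [0.5979 0.0073 0.5972 0.0493] dir 87.2 res 0.95
164 [0.5994 0.045  0.5949 0.0546] dir 113.6 res 0.11
171 [0.5969 0.0502 0.5928 0.0596] dir 114.5 res 0.11
178 [0.5946 0.0553 0.5907 0.0644] dir 111.2 res 0.16
185 [0.5923 0.0598 0.5889 0.069 ] dir 112.5 res 0.18
192 [0.5904 0.0647 0.5855 0.0676] dir 151.8 res 0.94
199 [0.5884 0.0688 0.5819 0.0657] dir 24.3 res 0.18
206 [0.5849 0.0669 0.5781 0.0638] dir 25.2 res 0.17
213 [0.5813 0.0655 0.5747 0.0635] dir 21.9 res 0.25
220 [0.5775 0.0636 0.5729 0.0675] dir 130.3 res 0.73
227 [0.5745 0.0643 0.5713 0.0715] dir 113.7 res 0.1
234 [0.5728 0.0683 0.5697 0.0752] dir 113.8 res 0.15
241 [0.5712 0.0725 0.5679 0.0783] dir 117.6 res 0.14
```

Now about 24°, against the 25.8° target. I'll re-grip firmly, unload upward and measure it free.

```bash
python3 -m handwheel '[{"xyz":[-0.3,-0.2,0],"twist":0,"claw":-1},{"xyz":[-0.3,-1,0.1],"twist":0,"claw":-1},{"xyz":[0,-2.5,0.1],"twist":0,"claw":-1},{"xyz":[0,-3,0],"twist":0,"claw":-1},{"xyz":[0,-3,0],"twist":0,"claw":-1},{"xyz":[0,0,0],"twist":0,"claw":-1},{"xyz":[0,0,0],"twist":0,"claw":-1}]'
python3 - <<'E'
from h import *
from workcell import r
s=r.sense(); togo(s,[0.5616,-0.1531,0.0212],-98.1)
w=r.capture("wrist"); np.savez('/tmp/w10.npz',**w)
tiltfit(w)
print(Ro.from_rotvec(s["tool_rot"]).as_matrix().round(3))
cv2.imwrite('pics/w10.png',w["pixels"])
c=r.capture("scene"); cv2.imwrite('pics/s10.png',cv2.resize(c["pixels"][130:260,130:300],None,fx=4.5,fy=4.5))
E
```

```text
clock: 11.7
ee_pos: [0.5257, -0.1527, 0.1253]
tool_rot: [-0.153, -2.146, 2.148]
force: [-0.4, -0.2, -1.9]
finger_gap: 0.127
t 11.7 pos [ 0.5257 -0.1527  0.1253] twist -0.09 shift [-3.564 10.405 -0.474] F [-0.4 -0.2 -1.9] gap 0.127
150 [0.5881 0.0195 0.5965 0.1355] dir 83.3 res 3.05
157 [0.5822 0.0199 0.5942 0.1417] dir 82.7 res 1.21
164 [0.5963 0.1369 0.5921 0.1474] dir 112.0 res 0.15
171 [0.5939 0.1425 0.59   0.1521] dir 111.0 res 0.12
178 [0.5918 0.148  0.5882 0.1576] dir 110.6 res 0.12
185 [0.5898 0.1532 0.5862 0.1615] dir 110.5 res 0.17
192 [0.5879 0.1582 0.583  0.1609] dir 158.5 res 0.92
199 [0.5859 0.162  0.5792 0.159 ] dir 23.3 res 0.26
206 [0.5824 0.1604 0.5754 0.1573] dir 24.1 res 0.19
213 [0.5787 0.1586 0.572  0.1568] dir 19.5 res 0.26
220 [0.5749 0.1571 0.5706 0.1616] dir 125.5 res 0.77
227 [0.5719 0.1579 0.5688 0.1651] dir 114.6 res 0.15
234 [0.5702 0.1619 0.5672 0.1687] dir 111.3 res 0.2
241 [0.5685 0.1655 0.5659 0.1728] dir 114.0 res 0.23
[[-0.99  -0.001 -0.142]
 [ 0.142 -0.001 -0.99 ]
 [ 0.001 -1.     0.001]]
```

View pics/w10.png

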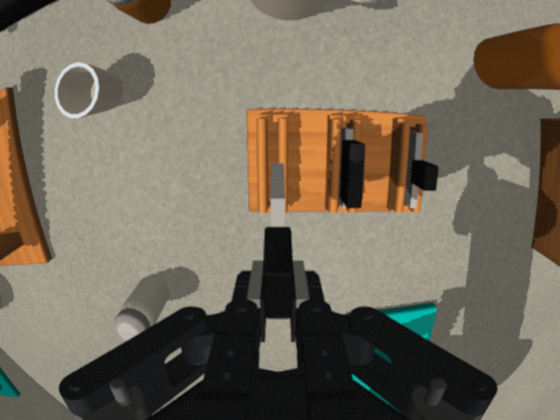

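View pics/s10.png

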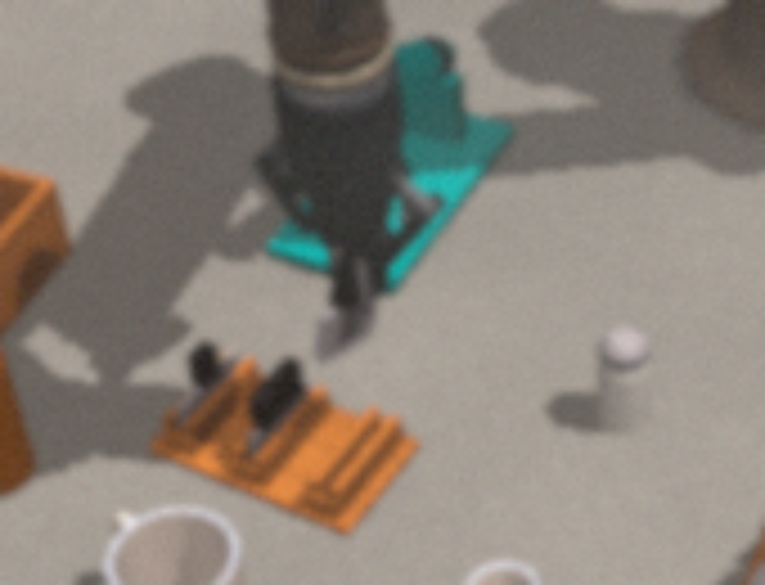

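The leaf clears the rack at about 23° free, 3° short. I'll go back into the slot for a bit more, correcting the 4.5 mm sideways offset visible at (278,200) against the slot centre.

```bash
python3 -m handwheel '[{"xyz":[-0.5,1.2,-0.45],"twist":-0.1,"claw":-1},{"xyz":[-0.3,2.5,0],"twist":0,"claw":-1},{"xyz":[0,2.5,0],"twist":0,"claw":-1},{"xyz":[0,1,0],"twist":0,"claw":-1},{"xyz":[0,0,0],"twist":0,"claw":-1},{"xyz":[0,0,0],"twist":0,"claw":-1}]'
python3 - <<'E'
from h import *
from workcell import r
s=r.sense(); togo(s,[0.5616,-0.1531,0.0212],-98.1)
E
```

```text
clock: 12.4
ee_pos: [0.5351, -0.149, 0.0529]
tool_rot: [-0.151, -2.148, 2.148]
force: [1.1, -1.1, -0.9]
finger_gap: 0.126
t 12.4 pos [ 0.5351 -0.149   0.0529] twist 0.02 shift [-2.686  3.172  0.038] F [ 1.1 -1.1 -0.9] gap 0.126
```

```bash
python3 -m handwheel '[{"xyz":[0,1.1,0],"twist":0,"claw":-1},{"xyz":[0,1.1,0],"twist":0,"claw":-0.77},{"xyz":[0.4,0,0],"twist":0,"claw":-0.77},{"xyz":[0.4,0,0],"twist":0,"claw":-0.77},{"xyz":[0.4,0,0],"twist":0,"claw":-0.77},{"xyz":[0.3,-0.05,0],"twist":0,"claw":-0.77}]'
python3 - <<'E'
from h import *
from workcell import r
s=r.sense(); togo(s,[0.5616,-0.1531,0.0212],-98.1)
w=r.capture("wrist"); np.savez('/tmp/w9.npz',**w)
tiltfit(w)
R=Ro.from_rotvec(s["tool_rot"]).as_matrix(); print(R[:,1].round(4))
E
```

```text
clock: 13.0
ee_pos: [0.5246, -0.1483, 0.0343]
tool_rot: [-0.163, -2.15, 2.155]
force: [1.8, -0.6, 2.5]
finger_gap: 0.125
t 13.0 pos [ 0.5246 -0.1483  0.0343] twist -0.0 shift [-3.717  1.349 -0.053] F [ 1.8 -0.6  2.5] gap 0.125
150 [0.5966 0.0072 0.5948 0.0459] dir 87.5 res 2.17
157 [0.5925 0.0082 0.5923 0.0512] dir 86.4 res 0.97
164 [0.5944 0.0468 0.5901 0.0569] dir 113.6 res 0.07
171 [0.592  0.0522 0.5879 0.0616] dir 112.9 res 0.08
178 [0.5898 0.0577 0.586  0.0667] dir 110.2 res 0.15
185 [0.5877 0.0626 0.5841 0.0714] dir 112.5 res 0.22
192 [0.5857 0.0674 0.5806 0.0697] dir 157.0 res 0.88
199 [0.5836 0.0709 0.5771 0.0682] dir 23.6 res 0.11
206 [0.5801 0.0695 0.5734 0.0667] dir 20.3 res 0.15
213 [0.5766 0.0682 0.57   0.0663] dir 21.8 res 0.26
220 [0.573  0.067  0.5683 0.0706] dir 129.4 res 0.82
227 [0.57   0.0676 0.5667 0.0746] dir 113.4 res 0.15
234 [0.5681 0.0713 0.5651 0.0783] dir 113.2 res 0.12
241 [0.5666 0.0754 0.5636 0.0819] dir 112.4 res 0.21
[ 0.0094 -0.0029 -1.    ]
```

```bash
python3 -m handwheel '[{"xyz":[-0.9,0,0],"twist":0,"claw":-1},{"xyz":[-0.4,0.3,0],"twist":0,"claw":-1},{"xyz":[0,0.3,0],"twist":0,"claw":-0.77},{"xyz":[0.4,0,0],"twist":0,"claw":-0.77},{"xyz":[0.4,0,0],"twist":0,"claw":-0.77},{"xyz":[0.4,0,0],"twist":0,"claw":-0.77},{"xyz":[0.4,0,0],"twist":0,"claw":-0.77}]'
python3 - <<'E'
from h import *
from workcell import r
s=r.sense(); togo(s,[0.5616,-0.1531,0.0212],-98.1)
w=r.capture("wrist"); np.savez('/tmp/w9.npz',**w)
tiltfit(w)
R=Ro.from_rotvec(s["tool_rot"]).as_matrix(); print(R[:,1].round(4))
E
```

```text
clock: 13.75
ee_pos: [0.5289, -0.1499, 0.0321]
tool_rot: [-0.181, -2.153, 2.164]
force: [13.9, -0.2, 10.1]
finger_gap: 0.132
t 13.75 pos [ 0.5289 -0.1499  0.0321] twist -0.07 shift [-3.252  1.169 -0.143] F [13.9 -0.2 10.1] gap 0.132
150 [0.6017 0.0079 0.5939 0.0074] dir 2.8 res 0.21
157 [0.5975 0.0078 0.5951 0.0412] dir 87.8 res 2.18
164 [0.5933 0.0078 0.5929 0.0479] dir 86.7 res 0.95
171 [0.5948 0.0423 0.5908 0.0543] dir 108.5 res 0.11
178 [0.5926 0.0492 0.589  0.0607] dir 106.2 res 0.13
185 [0.5905 0.0553 0.5873 0.0666] dir 106.8 res 0.13
192 [0.5888 0.062  0.5841 0.0663] dir 131.7 res 0.87
199 [0.587  0.067  0.5806 0.0651] dir 18.5 res 0.23
206 [0.5835 0.0656 0.577  0.0638] dir 19.0 res 0.2
213 [0.58   0.0644 0.5734 0.0627] dir 15.8 res 0.18
220 [0.5764 0.0634 0.5716 0.067 ] dir 146.6 res 1.09
227 [0.5727 0.0621 0.5699 0.0711] dir 106.5 res 0.19
234 [0.5712 0.0671 0.5686 0.0755] dir 107.2 res 0.13
241 [0.5697 0.0717 0.5672 0.0795] dir 108.9 res 0.14
[ 0.0244 -0.0069 -0.9997]
```

Tilt is now about 17°. The plate end overran the stop again and the near end was pushed up. I'll move forward so the plate end is back inside the slot, then pull horizontally without rising, so the tilted end face can't ramp up over the stop.

```bash
python3 -m handwheel '[{"xyz":[-0.9,-0.1,0],"twist":0,"claw":-1},{"xyz":[-0.8,0.1,-0.05],"twist":0,"claw":-1},{"xyz":[0,0,0],"twist":0,"claw":-0.77},{"xyz":[0.3,0,0],"twist":0,"claw":-0.77},{"xyz":[0.3,0,0],"twist":0,"claw":-0.77},{"xyz":[0.3,0,0],"twist":0,"claw":-0.77},{"xyz":[0.3,0,0],"twist":0,"claw":-0.77}]'
python3 - <<'E'
from h import *
from workcell import r
s=r.sense(); togo(s,[0.5616,-0.1531,0.0212],-98.1)
w=r.capture("wrist"); np.savez('/tmp/w9.npz',**w)
tiltfit(w)
R=Ro.from_rotvec(s["tool_rot"]).as_matrix(); print(R[:,1].round(4))
E
```

```text
clock: 14.5
ee_pos: [0.533, -0.1498, 0.031]
tool_rot: [-0.179, -2.153, 2.163]
force: [14.3, -0.4, 5.6]
finger_gap: 0.13
t 14.5 pos [ 0.533  -0.1498  0.031 ] twist -0.07 shift [-2.85   1.046 -0.078] F [14.3 -0.4  5.6] gap 0.13
150 [0.6058 0.0072 0.5981 0.0075] dir 178.6 res 0.3
157 [0.6017 0.0074 0.5939 0.0081] dir 178.8 res 0.29
164 [0.5975 0.0075 0.5958 0.0406] dir 87.3 res 1.48
171 [0.5933 0.0078 0.5939 0.0485] dir 86.6 res 1.02
178 [0.5956 0.0421 0.5923 0.0563] dir 102.4 res 0.13
185 [0.5936 0.0494 0.5906 0.0624] dir 103.2 res 0.14
192 [0.592  0.0569 0.5877 0.0631] dir 120.2 res 0.74
199 [0.5904 0.0632 0.5841 0.062 ] dir 10.6 res 0.23
206 [0.5871 0.0628 0.5807 0.0612] dir 13.7 res 0.2
213 [0.5836 0.0617 0.5771 0.0605] dir 14.1 res 0.2
220 [0.5802 0.0613 0.575  0.0639] dir 165.1 res 1.1
227 [0.5765 0.0601 0.5735 0.0686] dir 105.0 res 0.26
234 [0.5747 0.0645 0.5724 0.0737] dir 103.2 res 0.15
241 [0.5734 0.0694 0.5711 0.078 ] dir 104.3 res 0.13
[ 0.023  -0.0064 -0.9997]
```

It is still catching on top of the stop, and tilt is down to 13°. I'll go clearly forward (past -14 mm), settle low, check, then pull.

```bash
python3 -m handwheel '[{"xyz":[-0.8,-0.3,0],"twist":0,"claw":-1},{"xyz":[-0.8,0,0],"twist":0,"claw":-1},{"xyz":[-0.7,0.2,0],"twist":0,"claw":-1},{"xyz":[0,0,0],"twist":0,"claw":-1},{"xyz":[0,0,0],"twist":0,"claw":-1}]'
python3 - <<'E'
from h import *
from workcell import r
s=r.sense(); togo(s,[0.5616,-0.1531,0.0212],-98.1)
w=r.capture("wrist"); np.savez('/tmp/w9.npz',**w)
tiltfit(w)
E
```

```text
clock: 15.05
ee_pos: [0.5431, -0.1497, 0.0277]
tool_rot: [-0.145, -2.147, 2.145]
force: [-3.1, 0.1, 11.1]
finger_gap: 0.13
t 15.05 pos [ 0.5431 -0.1497  0.0277] twist 0.05 shift [-1.879  0.643  0.073] F [-3.1  0.1 11.1] gap 0.13
150 [0.6176 0.0215 0.6082 0.0078] dir 65.3 res 1.25
157 [0.6138 0.0213 0.604  0.0076] dir 64.1 res 1.51
164 [0.6076 0.0075 0.5999 0.0077] dir 0.2 res 0.2
171 [0.6034 0.0074 0.6009 0.0295] dir 87.8 res 1.89
178 [0.5993 0.008  0.6003 0.0412] dir 85.1 res 0.71
185 [0.6008 0.0311 0.5994 0.0507] dir 94.2 res 0.17
192 [0.6001 0.0424 0.5974 0.0548] dir 99.2 res 0.46
199 [0.5993 0.0517 0.5938 0.0541] dir 168.3 res 0.74
206 [0.5969 0.0549 0.5904 0.0539] dir 7.4 res 0.24
213 [0.5933 0.0541 0.5869 0.0537] dir 7.8 res 0.2
220 [0.5898 0.0536 0.584  0.055 ] dir 177.5 res 0.36
227 [0.5865 0.0539 0.5831 0.0613] dir 105.5 res 0.67
234 [0.5838 0.0559 0.5828 0.0679] dir 95.5 res 0.1
241 [0.5831 0.0622 0.5821 0.0733] dir 95.9 res 0.14
```

It was still on the stop, and the leaf is now nearly level (about 6°). I'll repeat the sequence that worked: back to the slot centre on the floor, pull level, then arc, going slightly further this time.

```bash
python3 -m handwheel '[{"xyz":[0,-0.7,0],"twist":0,"claw":-1},{"xyz":[-0.8,0,0],"twist":0,"claw":-1},{"xyz":[-0.6,0,0],"twist":0,"claw":-1},{"xyz":[0,0,0],"twist":0,"claw":-1},{"xyz":[0,0,0],"twist":0,"claw":-1}]'
python3 - <<'E'
from h import *
from workcell import r
s=r.sense(); togo(s,[0.5616,-0.1531,0.0212],-98.1)
E
```

```text
clock: 15.6
ee_pos: [0.5587, -0.1518, 0.0333]
tool_rot: [-0.15, -2.148, 2.147]
force: [-0.1, -0.3, -1.2]
finger_gap: 0.128
t 15.6 pos [ 0.5587 -0.1518  0.0333] twist 0.03 shift [-0.307  1.207  0.088] F [-0.1 -0.3 -1.2] gap 0.128
```

```bash
python3 -m handwheel '[{"xyz":[-0.25,0.5,0.06],"twist":0,"claw":-1},{"xyz":[0,0.5,0],"twist":0,"claw":-0.77},{"xyz":[0,0.3,0],"twist":0,"claw":-0.77},{"xyz":[0,0,0],"twist":0,"claw":-0.77}]'
python3 - <<'E'
from h import *
from workcell import r
s=r.sense(); togo(s,[0.5616,-0.1531,0.0212],-98.1)
w=r.capture("wrist"); np.savez('/tmp/w9.npz',**w)
tiltfit(w)
E
```

```text
clock: 16.0
ee_pos: [0.561, -0.1532, 0.0267]
tool_rot: [-0.148, -2.147, 2.147]
force: [-15.6, 3.8, 36.0]
finger_gap: 0.128
t 16.0 pos [ 0.561  -0.1532  0.0267] twist 0.05 shift [-0.056  0.547 -0.013] F [-15.6   3.8  36. ] gap 0.128
150 [ 6.332e-01 -1.000e-04  6.252e-01 -6.000e-04] dir 2.2 res 0.17
157 [ 6.289e-01 -3.000e-04  6.223e-01  6.700e-03] dir 120.5 res 1.37
164 [ 0.6245 -0.001   0.6185  0.0083] dir 115.9 res 1.15
171 [0.622  0.0081 0.6197 0.0309] dir 90.6 res 1.11
178 [0.6184 0.0108 0.6189 0.0421] dir 88.2 res 0.48
185 [0.6196 0.0329 0.6177 0.0502] dir 96.3 res 0.18
192 [0.6189 0.0439 0.6158 0.0547] dir 100.4 res 0.43
199 [0.6177 0.0518 0.6123 0.0541] dir 172.1 res 0.72
206 [0.6153 0.0547 0.6088 0.0536] dir 6.9 res 0.21
213 [0.6119 0.0544 0.6055 0.0538] dir 6.4 res 0.24
220 [0.6083 0.0537 0.6021 0.0539] dir 2.0 res 0.28
227 [0.6048 0.0533 0.6012 0.0602] dir 108.9 res 0.72
234 [0.6022 0.0554 0.6007 0.0664] dir 96.3 res 0.14
241 [0.6012 0.0612 0.6001 0.0721] dir 96.1 res 0.12
```

The leaf sits about 9 mm forward relative to the hand, so it came down on the far stop with 36 N. Lifting off right away and shifting back.

```bash
python3 -m handwheel '[{"xyz":[0,-0.8,0],"twist":0,"claw":-1},{"xyz":[0.85,-0.5,0],"twist":0,"claw":-1},{"xyz":[0,0,0],"twist":0,"claw":-1},{"xyz":[0,0,0],"twist":0,"claw":-1}]'
python3 - <<'E'
from h import *
from workcell import r
s=r.sense(); togo(s,[0.5616,-0.1531,0.0212],-98.1)
w=r.capture("wrist"); np.savez('/tmp/w9.npz',**w)
tiltfit(w)
c=r.capture("scene"); cv2.imwrite('pics/s11.png',cv2.resize(c["pixels"][130:260,130:300],None,fx=4.5,fy=4.5))
E
```

```text
clock: 16.45
ee_pos: [0.5518, -0.1514, 0.0328]
tool_rot: [-0.15, -2.148, 2.147]
force: [-1.0, 0.0, -1.6]
finger_gap: 0.123
t 16.45 pos [ 0.5518 -0.1514  0.0328] twist 0.01 shift [-1.001  1.162  0.032] F [-1.   0.  -1.6] gap 0.123
150 [0.6238 0.0059 0.6186 0.0218] dir 104.7 res 1.36
157 [0.6198 0.0075 0.6146 0.0219] dir 101.1 res 1.08
164 [0.618  0.0215 0.6076 0.0077] dir 63.0 res 1.29
171 [0.614  0.0213 0.6101 0.0363] dir 81.2 res 2.12
178 [0.607  0.0076 0.6093 0.0476] dir 84.2 res 0.8
185 [0.6099 0.0377 0.6083 0.0564] dir 95.2 res 0.16
192 [0.6091 0.0488 0.6062 0.0605] dir 99.8 res 0.45
199 [0.6082 0.0578 0.6028 0.0602] dir 168.7 res 0.74
206 [0.6058 0.0607 0.5993 0.0597] dir 7.8 res 0.13
213 [0.6022 0.0599 0.5958 0.0596] dir 5.7 res 0.16
220 [0.5988 0.0597 0.5926 0.0601] dir 2.7 res 0.28
227 [0.5952 0.0592 0.5918 0.0664] dir 107.9 res 0.62
234 [0.5926 0.0614 0.5913 0.0729] dir 96.5 res 0.12
241 [0.5919 0.0679 0.5906 0.0783] dir 96.8 res 0.12
```

View pics/s11.png

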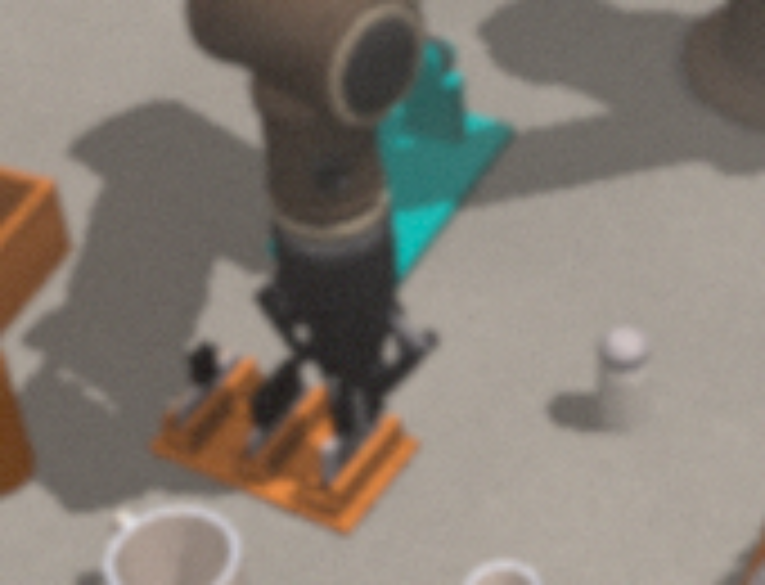

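Tilt is 6° and the leaf is centred in the slot again. I'll lower it to just above the floor, then pull.

```bash
python3 -m handwheel '[{"xyz":[0,0.5,0],"twist":0,"claw":-1},{"xyz":[0,0.55,0.02],"twist":0,"claw":-1},{"xyz":[0.3,0,0],"twist":0,"claw":-0.77},{"xyz":[0.3,0,0],"twist":0,"claw":-0.77},{"xyz":[0.3,0,0],"twist":0,"claw":-0.77},{"xyz":[0.3,0,0],"twist":0,"claw":-0.77},{"xyz":[0.3,0,0],"twist":0,"claw":-0.77}]'
python3 - <<'E'
from h import *
from workcell import r
s=r.sense(); togo(s,[0.5616,-0.1531,0.0212],-98.1)
w=r.capture("wrist"); np.savez('/tmp/w9.npz',**w)
tiltfit(w)
E
```

```text
clock: 17.25
ee_pos: [0.5446, -0.1514, 0.0255]
tool_rot: [-0.17, -2.152, 2.157]
force: [12.3, -0.6, -5.6]
finger_gap: 0.129
t 17.25 pos [ 0.5446 -0.1514  0.0255] twist -0.05 shift [-1.703  0.456 -0.069] F [12.3 -0.6 -5.6] gap 0.129
150 [0.6188 0.0152 0.6103 0.007 ] dir 70.5 res 2.07
157 [0.6158 0.0217 0.6063 0.0077] dir 66.3 res 1.11
164 [0.6098 0.0072 0.6022 0.0075] dir 179.2 res 0.25
171 [0.6057 0.0075 0.6032 0.0314] dir 88.6 res 1.64
178 [0.6017 0.0081 0.6021 0.042 ] dir 86.6 res 0.72
185 [0.603  0.0326 0.6008 0.0501] dir 96.8 res 0.15
192 [0.6019 0.0433 0.5986 0.054 ] dir 102.5 res 0.46
199 [0.6007 0.0514 0.5953 0.054 ] dir 169.7 res 0.73
206 [0.5982 0.0541 0.5918 0.0532] dir 9.6 res 0.15
213 [0.5947 0.0535 0.5882 0.0526] dir 6.8 res 0.22
220 [0.5911 0.0526 0.5853 0.0541] dir 2.7 res 0.47
227 [0.5877 0.0527 0.5844 0.0603] dir 106.1 res 0.61
234 [0.5851 0.0547 0.5835 0.0659] dir 98.0 res 0.14
241 [0.5842 0.061  0.5826 0.0711] dir 98.3 res 0.19
```

The contact is good (12 N back, held down). Continuing the arc.

```bash
python3 -m handwheel '[{"xyz":[0.3,-0.03,0],"twist":0,"claw":-0.77},{"xyz":[0.25,-0.06,0],"twist":0,"claw":-0.77},{"xyz":[0.25,-0.08,0],"twist":0,"claw":-0.77},{"xyz":[0.25,-0.08,0],"twist":0,"claw":-0.77}]'
python3 - <<'E'
from h import *
from workcell import r
s=r.sense(); togo(s,[0.5616,-0.1531,0.0212],-98.1)
w=r.capture("wrist"); np.savez('/tmp/w9.npz',**w)
tiltfit(w)
E
```

```text
clock: 17.7
ee_pos: [0.5363, -0.1507, 0.0294]
tool_rot: [-0.174, -2.152, 2.161]
force: [10.5, -0.9, -1.6]
finger_gap: 0.129
t 17.7 pos [ 0.5363 -0.1507  0.0294] twist -0.04 shift [-2.525  0.868 -0.12 ] F [10.5 -0.9 -1.6] gap 0.129
150 [0.6092 0.0073 0.6015 0.0077] dir 176.8 res 0.31
157 [0.6051 0.0074 0.5973 0.0073] dir 179.4 res 0.21
164 [0.601  0.0077 0.6    0.0434] dir 87.1 res 0.99
171 [0.6018 0.0367 0.5981 0.0503] dir 105.2 res 0.12
178 [0.5998 0.0448 0.5965 0.0578] dir 103.7 res 0.15
185 [0.5978 0.0514 0.5948 0.0634] dir 104.3 res 0.16
192 [0.5964 0.0591 0.5914 0.0624] dir 136.6 res 0.84
199 [0.5945 0.0639 0.5879 0.0613] dir 19.1 res 0.19
206 [0.591  0.0627 0.5845 0.0606] dir 15.0 res 0.18
213 [0.5876 0.0617 0.5808 0.0595] dir 16.8 res 0.19
220 [0.584  0.0607 0.5791 0.064 ] dir 134.6 res 1.08
227 [0.5803 0.0594 0.5778 0.069 ] dir 104.2 res 0.22
234 [0.579  0.065  0.5766 0.0736] dir 106.4 res 0.18
241 [0.5776 0.0695 0.5753 0.0777] dir 105.8 res 0.21
```

```bash
python3 -m handwheel '[{"xyz":[-0.3,0.2,0],"twist":0,"claw":-0.77},{"xyz":[0.2,0.2,0],"twist":0,"claw":-0.77},{"xyz":[0.3,0,0],"twist":0,"claw":-0.77},{"xyz":[0.3,-0.05,0],"twist":0,"claw":-0.77},{"xyz":[0.3,-0.05,0],"twist":0,"claw":-0.77}]'
python3 - <<'E'
from h import *
from workcell import r
s=r.sense(); togo(s,[0.5616,-0.1531,0.0212],-98.1)
w=r.capture("wrist"); np.savez('/tmp/w9.npz',**w)
tiltfit(w)
E
```

```text
clock: 18.25
ee_pos: [0.53, -0.15, 0.0273]
tool_rot: [-0.178, -2.153, 2.163]
force: [11.8, -1.3, -1.4]
finger_gap: 0.128
t 18.25 pos [ 0.53   -0.15    0.0273] twist -0.05 shift [-3.161  0.68  -0.145] F [11.8 -1.3 -1.4] gap 0.128
150 [0.6031 0.0074 0.6005 0.0419] dir 88.7 res 1.88
157 [0.599  0.0074 0.5981 0.0478] dir 87.8 res 0.94
164 [0.6002 0.043  0.5958 0.0531] dir 112.5 res 0.12
171 [0.5977 0.0483 0.5937 0.0579] dir 111.7 res 0.13
178 [0.5955 0.054  0.592  0.0643] dir 108.5 res 0.2
185 [0.5934 0.0587 0.5894 0.0658] dir 114.5 res 0.46
192 [0.5916 0.0642 0.5862 0.0648] dir 0.9 res 0.63
199 [0.5891 0.0661 0.5826 0.0631] dir 24.5 res 0.15
206 [0.5857 0.0646 0.5791 0.0619] dir 20.6 res 0.2
213 [0.5822 0.0632 0.5762 0.0627] dir 18.7 res 0.43
220 [0.5786 0.0618 0.5744 0.0666] dir 121.8 res 0.61
227 [0.5757 0.0628 0.5729 0.0708] dir 111.4 res 0.17
234 [0.5743 0.0675 0.5711 0.074 ] dir 112.7 res 0.19
241 [0.5725 0.0708 0.5698 0.078 ] dir 111.7 res 0.21
```

```bash
python3 -m handwheel '[{"xyz":[0.25,0,0],"twist":0,"claw":-0.77},{"xyz":[0.2,-0.03,0],"twist":0,"claw":-0.77},{"xyz":[0,0,0],"twist":0,"claw":-0.77}]'
python3 - <<'E'
from h import *
from workcell import r
s=r.sense(); togo(s,[0.5616,-0.1531,0.0212],-98.1)
w=r.capture("wrist"); np.savez('/tmp/w9.npz',**w)
tiltfit(w)
E
```

```text
clock: 18.6
ee_pos: [0.5252, -0.1495, 0.0279]
tool_rot: [-0.177, -2.152, 2.163]
force: [9.7, -1.1, 2.6]
finger_gap: 0.124
t 18.6 pos [ 0.5252 -0.1495  0.0279] twist -0.04 shift [-3.642  0.744 -0.161] F [ 9.7 -1.1  2.6] gap 0.124
150 [0.5983 0.0075 0.5968 0.0503] dir 88.1 res 1.0
157 [0.5991 0.0463 0.5943 0.0544] dir 117.2 res 0.18
164 [0.5964 0.0507 0.592  0.0588] dir 116.7 res 0.18
171 [0.594  0.0553 0.59   0.0636] dir 117.0 res 0.12
178 [0.5918 0.06   0.588  0.0678] dir 114.1 res 0.12
185 [0.5897 0.0644 0.5856 0.07  ] dir 120.7 res 0.41
192 [0.5878 0.0688 0.5822 0.0683] dir 13.8 res 0.48
199 [0.5851 0.0695 0.5788 0.0667] dir 26.4 res 0.17
206 [0.5817 0.0679 0.5751 0.065 ] dir 25.6 res 0.14
213 [0.5782 0.0662 0.5723 0.0659] dir 14.8 res 0.64
220 [0.5746 0.0646 0.5705 0.0694] dir 119.6 res 0.42
227 [0.572  0.0664 0.5688 0.0731] dir 116.9 res 0.11
234 [0.5703 0.07   0.567  0.0761] dir 117.1 res 0.14
241 [0.5685 0.0735 0.5655 0.0796] dir 114.8 res 0.14
```

About 26.3° loaded. I'll nudge slightly more, grip firmly, unload and lift out.

```bash
python3 -m handwheel '[{"xyz":[0.12,0,0],"twist":0,"claw":-0.77},{"xyz":[0,0,0],"twist":0,"claw":-1},{"xyz":[-0.7,-0.2,0],"twist":0,"claw":-1},{"xyz":[-0.3,-1.5,0],"twist":0,"claw":-1},{"xyz":[0,-3,0],"twist":0,"claw":-1},{"xyz":[0,-4,0],"twist":0,"claw":-1},{"xyz":[0,0,0],"twist":0,"claw":-1},{"xyz":[0,0,0],"twist":0,"claw":-1}]'
python3 - <<'E'
from h import *
from workcell import r
w=r.capture("wrist"); np.savez('/tmp/w10.npz',**w)
s=r.sense(); togo(s,[0.5616,-0.1531,0.0212],-98.1)
tiltfit(w)
E
```

```text
clock: 19.45
ee_pos: [0.5243, -0.148, 0.1114]
tool_rot: [-0.153, -2.148, 2.15]
force: [-0.6, -0.4, -1.3]
finger_gap: 0.128
t 19.5 pos [ 0.5229 -0.1475  0.1098] twist 0.02 shift [-3.918e+00  8.858e+00  8.000e-03] F [-0.5 -0.  -1. ] gap 0.124
150 [0.5864 0.0072 0.596  0.1318] dir 83.7 res 1.53
157 [0.5805 0.0072 0.5937 0.1368] dir 83.3 res 1.52
164 [0.5957 0.1326 0.5915 0.1411] dir 115.3 res 0.17
171 [0.5934 0.1373 0.5895 0.1457] dir 116.0 res 0.11
178 [0.5912 0.1416 0.5876 0.1502] dir 110.9 res 0.2
185 [0.5892 0.1464 0.5852 0.1519] dir 119.4 res 0.44
192 [0.5874 0.1509 0.5818 0.1506] dir 11.4 res 0.54
199 [0.5848 0.152  0.5784 0.1494] dir 23.2 res 0.13
206 [0.5813 0.1504 0.5744 0.1468] dir 25.8 res 0.17
213 [0.5778 0.1488 0.5718 0.1482] dir 13.9 res 0.56
220 [0.574  0.1469 0.5704 0.1527] dir 118.2 res 0.4
227 [0.5716 0.1491 0.5687 0.1562] dir 112.9 res 0.21
234 [0.5698 0.1523 0.5669 0.1592] dir 114.3 res 0.2
241 [0.5684 0.1564 0.5654 0.1625] dir 114.5 res 0.17
```

```bash
cat >> h.py <<'E'
from scipy.optimize import least_squares
def leaffit(w,ee,h=-8.1,x0=(25,),vr=(150,262),cols=(275,281)):
    v,u=np.mgrid[0:420,0:560];W=fworld(w,u,v,w["z_map"])
    hv=np.array([np.cos(np.radians(h)),np.sin(np.radians(h)),0])
    sl=(slice(*vr),slice(*cols))
    P=np.c_[((W[sl]-ee)@hv).ravel(),(W[sl][...,2]-ee[2]).ravel()]*1000
    def loc(p):
        t=np.radians(p[0]);d=P-np.array(p[1:3]); return np.c_[d[:,0]*np.cos(t)+d[:,1]*np.sin(t),-d[:,0]*np.sin(t)+d[:,1]*np.cos(t)]
    def seg(L,a,b):
        a=np.array(a,float);b=np.array(b,float);q=np.clip(((L-a)@(b-a))/((b-a)@(b-a)),0,1)[:,None]
        return np.linalg.norm(L-a-q*(b-a),axis=1)
    def res(p):
        L=loc(p); d=np.minimum(np.minimum(seg(L,(32,6.5),(32,34.5)),seg(L,(32,34.5),(17,34.5))),seg(L,(17,34.5),(17,62.5)))
        return np.minimum(d,8)
    best=None
    for t in x0:
      for dx in (-12,0,12,24):
        o=least_squares(res,[t,dx,-13],loss='soft_l1',f_scale=0.5,x_scale=[1,1,1])
        if best is None or o.cost<best.cost: best=o
    print('leaf tilt %.2f origin rel TCP x %.2f z %.2f mm, med res %.2f, in %d'%(*best.x,np.median(res(best.x)),(res(best.x)<1).sum()))
    return best.x
E
python3 - <<'E'
from h import *
leaffit(load('/tmp/w4.npz'),np.array([.561,-.153,.0532]),x0=(0,))
leaffit(load('/tmp/w3.npz'),np.array([.5616,-.1525,.0811]),x0=(0,),vr=(170,280))
leaffit(load('/tmp/w10.npz'),np.array([.5243,-.148,.1114]),x0=(20,26))
E
```

```text
leaf tilt 7.84 origin rel TCP x 5.99 z -48.34 mm, med res 2.16, in 189
leaf tilt 13.05 origin rel TCP x -10.30 z -51.22 mm, med res 3.11, in 126
leaf tilt 24.46 origin rel TCP x 31.66 z -3.39 mm, med res 0.32, in 604
```

```bash
sed -i 's/def leaffit(w,ee,h=-8.1,x0=(25,),/def leaffit(w,ee,h=-8.1,x0=(25,),z0=-13,/; s/\[t,dx,-13\]/[t,dx,z0]/' h.py
python3 - <<'E'
from h import *
leaffit(load('/tmp/w5.npz'),np.array([.5618,-.1533,.0741]),x0=(0,),z0=-66,vr=(180,258))
leaffit(load('/tmp/w4.npz'),np.array([.561,-.153,.0532]),x0=(0,),z0=-45,vr=(188,258))
E
```

```text
leaf tilt 1.60 origin rel TCP x -0.55 z -67.28 mm, med res 1.00, in 233
leaf tilt 2.74 origin rel TCP x 1.42 z -46.72 mm, med res 0.70, in 271
```

Run:
```python
from h import *
leaffit(load('/tmp/w5.npz'),np.array([.5618,-.1533,.0741]),x0=(0,),z0=-66,vr=(187,226))
leaffit(load('/tmp/w4.npz'),np.array([.561,-.153,.0532]),x0=(0,),z0=-45,vr=(192,238))
```

```text
leaf tilt 0.33 origin rel TCP x -0.61 z -66.87 mm, med res 0.29, in 226
leaf tilt -0.01 origin rel TCP x -0.05 z -45.73 mm, med res 0.25, in 259
```

Free, the leaf tilts 24.5° and its origin is 31.7 mm ahead of and 3.4 mm below the reported TCP. The same fit gave 0.0° to 0.3° when the leaf stood level. The remaining 1.3° is within the hand's compliance. Now I'll carry it high over to the spindle.

```bash
python3 -m handwheel '[{"xyz":[0,-4,0],"twist":-2,"claw":-1},{"xyz":[0,-4,0],"twist":-2,"claw":-1},{"xyz":[0,-4,0],"twist":-2.6,"claw":-1},{"xyz":[0.2,-3,-3],"twist":0,"claw":-1},{"xyz":[0.2,0,-4.2],"twist":0,"claw":-1},{"xyz":[0.2,0,-4.2],"twist":0,"claw":-1},{"xyz":[0.2,0,-4.2],"twist":0,"claw":-1},{"xyz":[0.2,0,-4.2],"twist":0,"claw":-1}]'
python3 - <<'E'
from h import *
from workcell import r
s=r.sense(); togo(s,[0.515,0.178,0.26],-91.5)
E
```

```text
clock: 20.3
ee_pos: [0.5171, 0.0518, 0.2577]
tool_rot: [-0.024, -2.205, 2.206]
force: [0.2, 0.0, -1.6]
finger_gap: 0.125
t 20.3 pos [0.5171 0.0518 0.2577] twist -0.01 shift [  0.542  -0.228 -12.613] F [ 0.2  0.  -1.6] gap 0.125
```

```bash
python3 -m handwheel '[{"xyz":[0.2,0,-4],"twist":0,"claw":-1},{"xyz":[0.2,0,-4],"twist":0,"claw":-1},{"xyz":[0.1,0,-4],"twist":0,"claw":-1},{"xyz":[0,0,0],"twist":0,"claw":-1},{"xyz":[0,0,0],"twist":0,"claw":-1},{"xyz":[0,0,0],"twist":0,"claw":-1}]'
python3 - <<'E'
from h import *
from workcell import r
w=r.capture("wrist"); s=r.sense(); togo(s,[0.515,0.178,0.26],-91.5)
np.savez('/tmp/w11.npz',ee=s["ee_pos"],rot=s["tool_rot"],**w)
cv2.imwrite('pics/w11.png',w["pixels"])
leaffit(w,s["ee_pos"],h=-1.5,x0=(20,25),z0=-3)
c=r.capture("top"); np.savez('/tmp/top11.npz',**c)
E
```

```text
clock: 20.9
ee_pos: [0.5162, 0.1695, 0.2585]
tool_rot: [-0.025, -2.205, 2.208]
force: [0.6, 0.2, -0.8]
finger_gap: 0.126
t 20.95 pos [0.5166 0.1692 0.259 ] twist -0.05 shift [ 0.181 -0.105 -0.872] F [ 0.6 -0.2 -1.5] gap 0.129
leaf tilt 24.25 origin rel TCP x 31.47 z -3.90 mm, med res 0.31, in 606
```

View pics/w11.png

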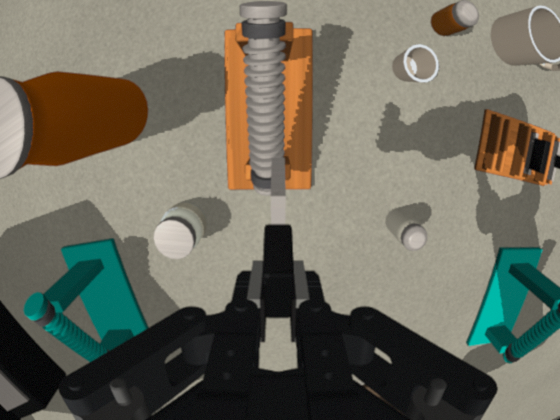

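The spindle shows clearly: head (263,10), far collar (264,30), thread (265,45-160), near collar (265,180). I'll fit its profile to the depth points.

```bash
cat > spin.py <<'E'
from h import *
def prof(x):
    a=np.abs(x); d=np.abs((x+5)%10-5)  # dist to nearest ridge centre
    r=np.where(a<66,np.clip(18-5*(d-1.25)/1.25,13,18),np.nan)
    r=np.where((a>73)&(a<81),18,r); r=np.where((x>88.5)&(x<97.5),19,r)
    return r
def fit(w,box,seed=(0.5967,0.1778),yaw0=-1.5,zmax=0.21,excl=None):
    v,u=np.mgrid[0:420,0:560];W=fworld(w,u,v,w["z_map"])
    m=(u>box[0])&(u<box[1])&(v>box[2])&(v<box[3])&(W[...,2]>0.06)&(W[...,2]<zmax)
    if excl is not None: m&=~excl(W)
    P=W[m]*1000
    def cyl(p):
        A=Ro.from_euler('zyx',[p[3],-p[4],0],degrees=True).as_matrix()
        L=(P-p[:3])@A; return L
    def res(p):
        L=cyl(p); r=np.hypot(L[:,1],L[:,2]); ok=(L[:,2]>3)&(np.abs(L[:,0])<98)
        q=prof(L[:,0]); e=np.where(ok&~np.isnan(q),r-q,0.); e=np.where(np.abs(e)<6,e,6)
        return np.r_[e*1.0,(p[4]-25.78)*3,(p[2]-120)*2]
    best=None
    for dx in np.arange(-14,15,2.):
        p0=[seed[0]*1000+dx,seed[1]*1000,120,yaw0,25.78]
        o=least_squares(res,p0,loss='soft_l1',f_scale=0.7,diff_step=1e-4,x_scale=[1,1,1,.5,.5])
        print(dx,round(o.cost,1),o.x.round(2)) if 0 else None
        o.d=dx
        if best is None or o.cost<best.cost: best=o
        fit.all=getattr(fit,'all',[])+[(round(o.cost,1),o.x.round(2).tolist())]
    e=res(best.x)[:-2]
    print('n',len(P),'spindle',best.x.round(2),'cost',round(best.cost,1),'med|e|',np.median(np.abs(e)).round(2))
    for c in sorted(fit.all)[:6]: print(c)
    return best.x,P
E
python3 - <<'E'
from spin import *
w=load('/tmp/w11.npz')
p,P=fit(w,(235,296,0,192))
E
```

```text
n 7387 spindle [ 5.9685e+02  1.7771e+02  1.1968e+02 -2.1000e-01  2.5420e+01] cost 2155.4 med|e| 0.4
(np.float64(2155.4), [596.85, 177.71, 119.68, -0.21, 25.42])
(np.float64(2155.5), [596.9, 177.71, 119.66, -0.2, 25.45])
(np.float64(2176.3), [597.13, 177.71, 119.5, -0.17, 25.57])
(np.float64(2185.8), [597.17, 177.79, 119.46, -0.18, 25.61])
(np.float64(3631.0), [605.66, 177.57, 124.47, -0.1, 25.47])
(np.float64(3964.8), [607.66, 177.99, 123.3, -0.13, 27.21])
```

The spindle fit is clean: origin (0.5969, 0.1777, 0.1197), yaw -0.2°, tilt 25.4-25.6° as this camera sees it, median residual 0.4 mm. Next, the leaf's lateral position and yaw in the same view, then the moves.

```bash
cat > lat.py <<'E'
from h import *
def leaflat(w,ee,vr,zr):
    """plate and grip sides: lateral centre (world y) and yaw of leaf from plate-top points"""
    v,u=np.mgrid[0:420,0:560];W=fworld(w,u,v,w["z_map"])
    m=(v>=vr[0])&(v<vr[1])&(u>262)&(u<296)&(W[...,2]>zr[0])&(W[...,2]<zr[1])
    c=[]
    for vv in range(*vr):
        q=W[vv][m[vv]]
        if len(q)>4: c.append([(q[:,0].max()+q[:,0].min())/2,(q[:,1].max()+q[:,1].min())/2,q[:,1].max()-q[:,1].min()])
    c=np.array(c); k=np.polyfit(c[:,0],c[:,1],1)
    print('lat centre',np.round(c.mean(0),4),'yaw',np.degrees(np.arctan(k[0])).round(2),'dy from tcp',((np.median(c[:,1])-ee[1])*1000).round(2),len(c))
E
python3 - <<'E'
from lat import *
from workcell import r
w=load('/tmp/w11.npz'); leaflat(w,w["ee"],(170,258),(0.262,0.34))
leaflat(w,w["ee"],(228,258),(0.262,0.34))
togo(r.sense(),[0.5423,0.1777,0.1713],-90.25)
E
```

```text
lat centre [0.5549 0.1687 0.0078] yaw -1.66 dy from tcp -0.48 88
lat centre [0.5446 0.169  0.0115] yaw -1.96 dy from tcp -0.17 30
t 21.0 pos [0.5169 0.1691 0.2593] twist -1.33 shift [-2.554  8.798 -0.873] F [-0.1 -0.4 -1.2] gap 0.13
```

```bash
python3 -m handwheel '[{"xyz":[-0.6,2.2,-0.45],"twist":-0.7,"claw":-1},{"xyz":[-0.65,2.2,-0.45],"twist":-0.6,"claw":-1},{"xyz":[-0.65,2.2,0],"twist":0,"claw":-1},{"xyz":[-0.65,2.2,0],"twist":0,"claw":-1},{"xyz":[0,0,0],"twist":0,"claw":-1},{"xyz":[0,0,0],"twist":0,"claw":-1},{"xyz":[0,0,0],"twist":0,"claw":-1}]'
python3 - <<'E'
from spin import *
from lat import *
from workcell import r
w=r.capture("wrist"); s=r.sense(); np.savez('/tmp/w12.npz',ee=s["ee_pos"],**w); cv2.imwrite('pics/w12.png',w["pixels"])
togo(s,[0.5423,0.1780,0.1713],-90.25)
q=leaffit(w,s["ee_pos"],h=-.25,x0=(20,25),z0=-3)
leaflat(w,s["ee_pos"],(170,258),(s["ee_pos"][2]+.003,s["ee_pos"][2]+.1))
o=q[1:3]/1000; h=np.radians(-.25)
O=s["ee_pos"]+np.array([o[0]*np.cos(h),o[0]*np.sin(h),o[1]])
p,P=fit(w,(225,310,0,230),excl=lambda W:(W[...,2]>s["ee_pos"][2]-0.012)&(W[...,0]<0.605)|(W[...,0]<0.56))
A=Ro.from_euler('zyx',[p[3],-p[4],0],degrees=True).as_matrix()
print('leaf origin in spindle frame mm',((O*1000-p[:3])@A).round(2),'tilt diff',p[4]-q[0])
E
```

```text
clock: 21.7
ee_pos: [0.5438, 0.1789, 0.1737]
tool_rot: [-0.007, -2.221, 2.22]
force: [0.4, 0.7, -0.2]
finger_gap: 0.126
t 21.75 pos [0.5439 0.1791 0.1739] twist 0.03 shift [0.162 0.263 0.109] F [ 0.1 -0.5  0. ] gap 0.129
leaf tilt 24.52 origin rel TCP x 31.65 z -3.62 mm, med res 0.31, in 599
lat centre [0.5822 0.1789 0.0078] yaw -0.33 dy from tcp -0.16 88
n 10744 spindle [5.9684e+02 1.7723e+02 1.1984e+02 1.5000e-01 2.5270e+01] cost 3039.7 med|e| 0.42
(np.float64(3039.7), [596.84, 177.23, 119.84, 0.15, 25.27])
(np.float64(3044.8), [596.67, 177.21, 120.01, 0.14, 25.11])
(np.float64(3067.5), [596.61, 177.22, 120.07, 0.13, 24.96])
(np.float64(3445.5), [597.78, 177.29, 119.11, 0.22, 26.15])
(np.float64(5695.7), [606.81, 177.52, 123.76, 0.38, 26.4])
(np.float64(7530.7), [608.67, 178.17, 122.4, -0.2, 28.46])
leaf origin in spindle frame mm [ 2.31  1.71 54.73] tilt diff 0.749213723974492
```

View pics/w12.png

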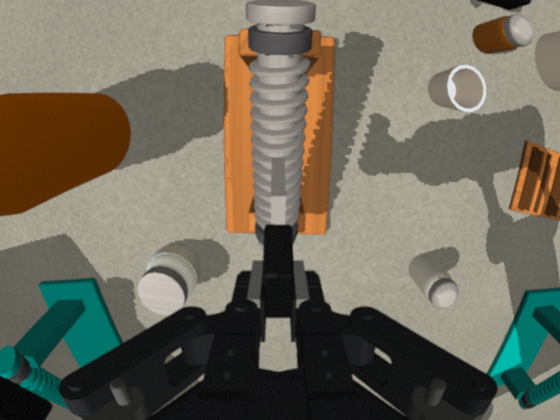

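The leaf is centred over the thread, 54.7 mm from the axis along spindle z, and off by 2.3 mm along and 1.7 mm across. I'll come in along the spindle's normal to 4 mm above the crests.

```bash
python3 -m handwheel '[{"xyz":[-0.2,0.8,0.16],"twist":-0.3,"claw":-1},{"xyz":[-0.35,0.8,0],"twist":0,"claw":-1},{"xyz":[-0.36,0.8,0],"twist":0,"claw":-1},{"xyz":[-0.3,0.68,0],"twist":0,"claw":-1},{"xyz":[0,0,0],"twist":0,"claw":-1},{"xyz":[0,0,0],"twist":0,"claw":-1},{"xyz":[0,0,0],"twist":0,"claw":-1}]'
cat > rel.py <<'E'
from spin import *
from lat import *
from workcell import r
def rel(n):
    w=r.capture("wrist"); s=r.sense(); np.savez(f'/tmp/{n}.npz',ee=s["ee_pos"],**w); cv2.imwrite(f'pics/{n}.png',w["pixels"])
    togo(s,s["ee_pos"],-90.0)
    q=leaffit(w,s["ee_pos"],h=-.0,x0=(20,25),z0=-3)
    leaflat(w,s["ee_pos"],(170,258),(s["ee_pos"][2]+.003,s["ee_pos"][2]+.1))
    o=q[1:3]/1000
    O=s["ee_pos"]+np.array([o[0],0,o[1]])
    ty=s["ee_pos"][1]
    p,P=fit(w,(215,320,0,250),excl=lambda W:(abs(W[...,1]-ty)<0.0055)&(W[...,0]<0.63)|(W[...,0]<0.56)|((W[...,2]>s["ee_pos"][2]+.01)&(W[...,0]<0.61)))
    A=Ro.from_euler('zyx',[p[3],-p[4],0],degrees=True).as_matrix()
    print('leaf origin in spindle frame mm',((O*1000-p[:3])@A).round(2),'tilt diff',p[4]-q[0])
    p[:]=[596.9,177.5,119.75,0,25.5]; A=Ro.from_euler('zyx',[p[3],-p[4],0],degrees=True).as_matrix()
    print(' vs averaged spindle',((O*1000-p[:3])@A).round(2),s["force"].round(1),s["torque"].round(2))
E
python3 -c "
from rel import *
rel('w13')"
```

```text
clock: 22.45
ee_pos: [0.5552, 0.1777, 0.1415]
tool_rot: [-0.002, 2.22, -2.22]
force: [1.1, -0.4, -0.5]
finger_gap: 0.127
t 22.5 pos [0.5553 0.1777 0.1417] twist 0.12 shift [0. 0. 0.] F [-0.2 -0.  -1.1] gap 0.13
leaf tilt 24.28 origin rel TCP x 31.60 z -3.67 mm, med res 0.31, in 603
lat centre [0.5937 0.178  0.0078] yaw -0.0 dy from tcp 0.29 88
n 13528 spindle [5.9683e+02 1.7709e+02 1.1991e+02 1.7000e-01 2.5230e+01] cost 3595.1 med|e| 0.37
(np.float64(3595.1), [596.83, 177.09, 119.91, 0.17, 25.23])
(np.float64(3629.5), [596.21, 177.08, 120.53, 0.14, 24.65])
(np.float64(4253.3), [597.96, 177.21, 118.97, 0.23, 26.21])
(np.float64(7298.7), [606.92, 177.28, 123.41, 0.31, 26.5])
(np.float64(8889.3), [608.72, 177.91, 122.36, -0.27, 28.25])
(np.float64(8951.5), [593.01, 179.66, 120.11, -1.85, 24.79])
leaf origin in spindle frame mm [-1.29  0.62 20.65] tilt diff 0.9452141083966765
 vs averaged spindle [-1.19  0.2  20.84] [-0.2 -0.  -1.1] [ 0.04  0.02 -0.03]
```

View pics/w13.png

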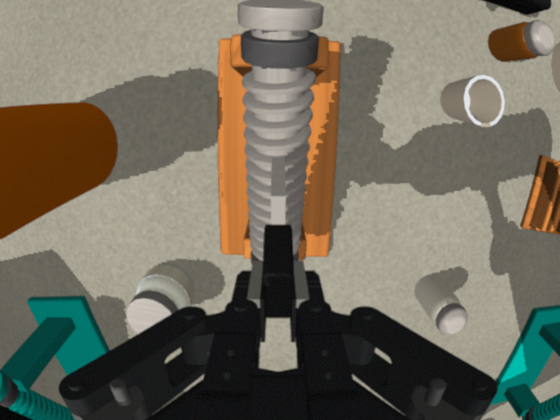

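The leaf is 1.2 mm short along the spindle and 7.7 mm above the seat. I'll correct that and lower it slowly along the normal.

```bash
python3 -m handwheel '[{"xyz":[-0.19,0.19,0.03],"twist":0.1,"claw":-1},{"xyz":[0,0,0],"twist":0,"claw":-1},{"xyz":[-0.07,0.15,0],"twist":0,"claw":-1},{"xyz":[-0.07,0.15,0],"twist":0,"claw":-1},{"xyz":[0,0,0],"twist":0,"claw":-1}]'
python3 -c "
from rel import *
rel('w14')"
```

```text
clock: 23.0
ee_pos: [0.5582, 0.1772, 0.1362]
tool_rot: [0.001, -2.221, 2.221]
force: [-0.4, 0.1, -0.3]
finger_gap: 0.121
t 23.05 pos [0.5582 0.1772 0.1363] twist 0.01 shift [0. 0. 0.] F [ 0.2  0.  -0.7] gap 0.127
leaf tilt 24.09 origin rel TCP x 31.64 z -3.68 mm, med res 0.33, in 600
lat centre [0.5963 0.1775 0.0086] yaw 0.32 dy from tcp 0.24 88
n 14364 spindle [5.9670e+02 1.7702e+02 1.2002e+02 2.1000e-01 2.5170e+01] cost 3687.7 med|e| 0.34
(np.float64(3687.7), [596.7, 177.02, 120.02, 0.21, 25.17])
(np.float64(3695.2), [596.21, 176.99, 120.56, 0.18, 24.63])
(np.float64(3808.5), [595.8, 177.01, 120.96, 0.13, 24.26])
(np.float64(4419.3), [597.85, 177.15, 119.14, 0.24, 26.11])
(np.float64(7402.1), [583.43, 177.4, 121.07, -0.04, 18.39])
(np.float64(9858.1), [608.88, 177.75, 121.82, 0.26, 28.96])
leaf origin in spindle frame mm [-0.9   0.22 14.3 ] tilt diff 1.0740303594213074
 vs averaged spindle [-0.88 -0.26 14.63] [ 0.2  0.  -0.7] [-0.02 -0.03 -0.01]
```

The teeth are already in the grooves, about 1.5 mm above the root with no force. I'll ease down.

```bash
python3 -m handwheel '[{"xyz":[-0.05,0.06,0],"twist":0,"claw":-1},{"xyz":[-0.05,0.06,0],"twist":0,"claw":-1},{"xyz":[0,0.03,0],"twist":0,"claw":-1},{"xyz":[0,0,0],"twist":0,"claw":-1}]'
python3 -c "
from rel import *
rel('w15')"
```

```text
clock: 23.45
ee_pos: [0.5593, 0.1773, 0.1349]
tool_rot: [-0.0, 2.221, -2.221]
force: [0.6, 0.5, -0.7]
finger_gap: 0.123
t 23.5 pos [0.5593 0.1773 0.135 ] twist 0.01 shift [0. 0. 0.] F [-1.   0.2 -0.3] gap 0.13
leaf tilt 24.27 origin rel TCP x 31.74 z -3.65 mm, med res 0.33, in 599
lat centre [0.5971 0.1775 0.0095] yaw -0.35 dy from tcp 0.23 88
n 14512 spindle [5.9606e+02 1.7697e+02 1.2072e+02 1.8000e-01 2.4440e+01] cost 3758.2 med|e| 0.32
(np.float64(3758.2), [596.06, 176.97, 120.72, 0.18, 24.44])
(np.float64(3772.6), [597.01, 177.02, 119.74, 0.22, 25.41])
(np.float64(3846.0), [597.18, 176.99, 119.66, 0.28, 25.53])
(np.float64(9907.4), [593.18, 179.46, 120.12, -2.28, 25.65])
(np.float64(10491.0), [582.79, 179.66, 120.01, -4.06, 21.86])
(np.float64(10770.6), [609.29, 177.98, 121.34, 0.05, 29.09])
leaf origin in spindle frame mm [-0.2   0.33 11.73] tilt diff 0.17150537601812488
 vs averaged spindle [-0.33 -0.2  12.96] [-1.   0.2 -0.3] [-0.01  0.02  0.03]
```

```bash
python3 -m handwheel '[{"xyz":[-0.03,0.06,0],"twist":0,"claw":-1},{"xyz":[-0.03,0.06,0],"twist":0,"claw":-1},{"xyz":[0,0,0],"twist":0,"claw":-1}]'
python3 -c "
from rel import *
rel('w16')" | grep -v '^(np'
```

```text
clock: 23.8
ee_pos: [0.5595, 0.1773, 0.1345]
tool_rot: [0.001, -2.221, 2.221]
force: [-4.8, -0.7, 4.1]
finger_gap: 0.126
t 23.85 pos [0.5595 0.1773 0.1344] twist 0.02 shift [0. 0. 0.] F [-4.6 -0.6  5.4] gap 0.125
leaf tilt 24.35 origin rel TCP x 31.89 z -3.51 mm, med res 0.33, in 608
lat centre [0.5973 0.1776 0.0097] yaw -0.06 dy from tcp 0.24 88
n 14571 spindle [5.9617e+02 1.7702e+02 1.2059e+02 1.3000e-01 2.4580e+01] cost 3755.4 med|e| 0.33
leaf origin in spindle frame mm [-0.07  0.32 11.37] tilt diff 0.23851943015838017
 vs averaged spindle [-0.19 -0.15 12.44] [-4.6 -0.6  5.4] [-0.08  0.51 -0.02]
```

Contact is made: about 7 N normal to the spindle and little along it. The leaf still reads about 1.3° shallow, so the uphill teeth touch first. I'll ease the jaws about 1-2 mm so it settles flat in the grooves while the pads contain it, then re-grip.

```bash
python3 -m handwheel '[{"xyz":[0,0,0],"twist":0,"claw":-0.7},{"xyz":[0,0,0],"twist":0,"claw":-0.7},{"xyz":[0,0,0],"twist":0,"claw":-0.7}]'
python3 -c "
from rel import *
rel('w17')" | grep -v '^(np'
```

```text
clock: 24.15
ee_pos: [0.5602, 0.1772, 0.1335]
tool_rot: [0.0, 2.221, -2.221]
force: [-0.8, 0.9, -0.0]
finger_gap: 0.149
t 24.2 pos [0.5601 0.1773 0.1335] twist 0.01 shift [0. 0. 0.] F [-0.4 -0.1 -0.1] gap 0.151
leaf tilt 25.36 origin rel TCP x 30.57 z -3.05 mm, med res 0.37, in 585
lat centre [0.5976 0.1773 0.01  ] yaw -0.15 dy from tcp 0.03 88
n 14715 spindle [5.9664e+02 1.7692e+02 1.2019e+02 2.8000e-01 2.4980e+01] cost 3832.8 med|e| 0.34
leaf origin in spindle frame mm [-1.03  0.37 11.83] tilt diff -0.3813755329712123
 vs averaged spindle [-0.97 -0.21 12.35] [-0.4 -0.1 -0.1] [-0.08  0.01  0.03]
```

```bash
python3 -m handwheel '[{"xyz":[0,0,0],"twist":0,"claw":-1},{"xyz":[0,0,0],"twist":0,"claw":-1},{"xyz":[0,0,0],"twist":0,"claw":-1}]'
python3 -c "
from rel import *
rel('w18')
im=cv2.imread('pics/w18.png'); cv2.imwrite('pics/w18c.png',cv2.resize(im[90:330,180:380],(600,720))[:600])
c=r.capture('scene'); cv2.imwrite('pics/s18.png',cv2.resize(c['pixels'][200:310,250:390],None,fx=5,fy=5,interpolation=cv2.INTER_CUBIC))" | grep -v '^(np'
```

```text
clock: 24.5
ee_pos: [0.5601, 0.1773, 0.1337]
tool_rot: [0.0, 2.221, -2.221]
force: [2.0, -0.7, -0.7]
finger_gap: 0.126
t 24.55 pos [0.56   0.1773 0.1337] twist 0.02 shift [0. 0. 0.] F [ 0.7  0.  -0.7] gap 0.127
leaf tilt 25.40 origin rel TCP x 30.67 z -3.14 mm, med res 0.36, in 577
lat centre [0.5974 0.1776 0.0098] yaw -0.3 dy from tcp 0.25 88
n 14715 spindle [5.9663e+02 1.7691e+02 1.2022e+02 3.0000e-01 2.4950e+01] cost 3806.1 med|e| 0.35
leaf origin in spindle frame mm [-1.02  0.42 11.83] tilt diff -0.4526907654133119
 vs averaged spindle [-0.95 -0.18 12.38] [ 0.7  0.  -0.7] [ 0.07 -0.13  0.01]
```

View pics/w18c.png

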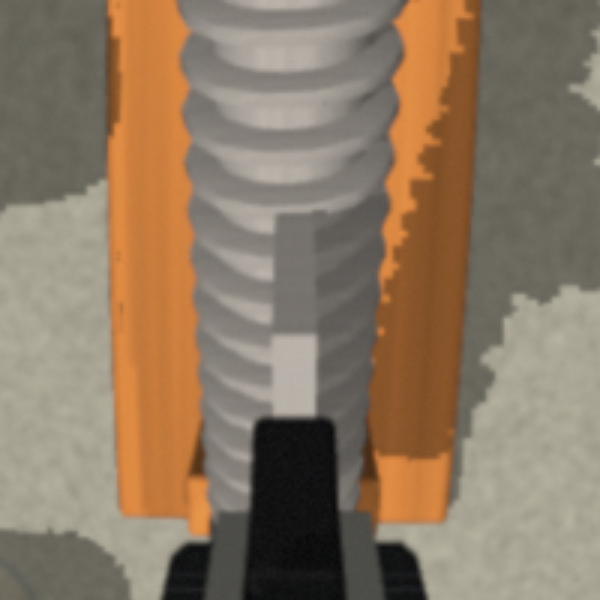

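View pics/s18.png

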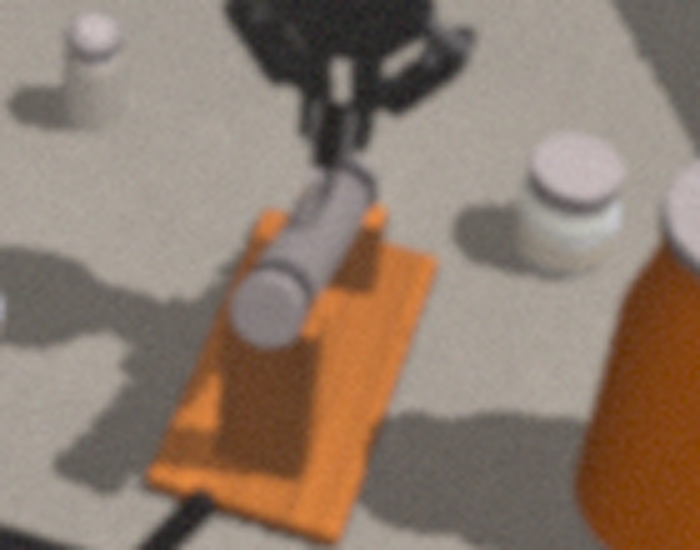

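Settled flat: leaf tilt now reads 25.4°, the same as the spindle in this view, with the tips at the root and no residual force. I'll centre it slightly uphill, press lightly, and hold for over a second.

```bash
python3 -m handwheel '[{"xyz":[-0.05,0.05,0],"twist":0,"claw":-1},{"xyz":[-0.04,0.07,0],"twist":0,"claw":-1},{"xyz":[0,0,0],"twist":0,"claw":-1},{"xyz":[0,0,0],"twist":0,"claw":-1}]'
python3 -c "
from rel import *
rel('w19')" | grep -v '^(np'
```

```text
clock: 25.0
ee_pos: [0.5602, 0.1773, 0.1335]
tool_rot: [0.002, -2.221, 2.221]
force: [-4.1, -0.4, 5.6]
finger_gap: 0.133
t 25.05 pos [0.5602 0.1773 0.1336] twist 0.02 shift [0. 0. 0.] F [-3.  -0.5  5.5] gap 0.133
leaf tilt 25.35 origin rel TCP x 30.70 z -3.26 mm, med res 0.36, in 585
lat centre [0.5976 0.1775 0.0099] yaw -0.53 dy from tcp 0.26 88
n 14733 spindle [5.9669e+02 1.7700e+02 1.2010e+02 2.1000e-01 2.5060e+01] cost 3805.9 med|e| 0.35
leaf origin in spindle frame mm [-0.91  0.33 11.69] tilt diff -0.296023597748718
 vs averaged spindle [-0.86 -0.17 12.11] [-3.  -0.5  5.5] [-0.09  0.45 -0.02]
```

Pressing with about 6.5 N moves nothing, so the teeth are on the root. Holding.

```bash
python3 -m handwheel '[{"xyz":[0,0,0],"twist":0,"claw":-1},{"xyz":[0,0,0],"twist":0,"claw":-1},{"xyz":[0,0,0],"twist":0,"claw":-1},{"xyz":[0,0,0],"twist":0,"claw":-1},{"xyz":[0,0,0],"twist":0,"claw":-1},{"xyz":[0,0,0],"twist":0,"claw":-1},{"xyz":[0,0,0],"twist":0,"claw":-1},{"xyz":[0,0,0],"twist":0,"claw":-1}]'
python3 -m handwheel '[{"xyz":[0,0,0],"twist":0,"claw":-1},{"xyz":[0,0,0],"twist":0,"claw":-1},{"xyz":[0,0,0],"twist":0,"claw":-1},{"xyz":[0,0,0],"twist":0,"claw":-1},{"xyz":[0,0,0],"twist":0,"claw":-1}]'
python3 -c "
from rel import *
rel('w20')" | grep -v '^(np'
```

```text
clock: 25.85
ee_pos: [0.5602, 0.1774, 0.1335]
tool_rot: [0.002, -2.221, 2.221]
force: [-3.5, -0.8, 5.0]
finger_gap: 0.132
clock: 26.35
ee_pos: [0.5602, 0.1774, 0.1335]
tool_rot: [0.002, -2.221, 2.221]
force: [-3.0, -0.2, 5.4]
finger_gap: 0.128
t 26.4 pos [0.5602 0.1774 0.1335] twist 0.02 shift [0. 0. 0.] F [-3.1 -0.1  6.2] gap 0.131
leaf tilt 25.45 origin rel TCP x 30.72 z -3.20 mm, med res 0.36, in 590
lat centre [0.5976 0.1776 0.0099] yaw -0.3 dy from tcp 0.23 88
n 14721 spindle [5.9672e+02 1.7700e+02 1.2006e+02 2.0000e-01 2.5120e+01] cost 3791.5 med|e| 0.34
leaf origin in spindle frame mm [-0.88  0.36 11.77] tilt diff -0.33275255189442277
 vs averaged spindle [-0.84 -0.14 12.13] [-3.1 -0.1  6.2] [-0.07  0.49  0.01]
```

Held for 1.3 s pressed (about 2 s in all seated) and still flat. Now I'll retreat along the spindle normal, rise, and carry it back over its slot.

```bash
python3 -m handwheel '[{"xyz":[0.2,-0.4,0],"twist":0,"claw":-1},{"xyz":[0.4,-0.8,0],"twist":0,"claw":-1},{"xyz":[0.9,-1.8,0],"twist":0,"claw":-1},{"xyz":[1,-2.5,0],"twist":0,"claw":-1},{"xyz":[0.5,-4,0],"twist":0,"claw":-1},{"xyz":[0,-3,2],"twist":2.1,"claw":-1},{"xyz":[0,0,4],"twist":3,"claw":-1},{"xyz":[0,0,4],"twist":3,"claw":-1}]'
python3 - <<'E'
from h import *
from workcell import r
s=r.sense(); togo(s,[0.5324,-0.149,0.14],-98.1)
E
```

```text
clock: 27.2
ee_pos: [0.5267, 0.077, 0.2598]
tool_rot: [-0.157, -2.151, 2.15]
force: [0.6, -0.4, -2.4]
finger_gap: 0.13
t 27.2 pos [0.5267 0.077  0.2598] twist 0.02 shift [-3.702 11.984 22.306] F [ 0.6 -0.4 -2.4] gap 0.13
```

```bash
python3 -m handwheel '[{"xyz":[-0.6,0,4],"twist":0,"claw":-1},{"xyz":[-0.6,0,4],"twist":0,"claw":-1},{"xyz":[-0.6,0,4],"twist":0,"claw":-1},{"xyz":[-0.6,1,4],"twist":0,"claw":-1},{"xyz":[-0.6,3,3],"twist":0,"claw":-1},{"xyz":[-0.3,4,1],"twist":0,"claw":-1},{"xyz":[0,3.5,0],"twist":0,"claw":-1},{"xyz":[0,0,0],"twist":0,"claw":-1}]'
python3 - <<'E'
from h import *
from workcell import r
s=r.sense(); togo(s,[0.5324,-0.149,0.14],-98.1)
E
```

```text
clock: 28.0
ee_pos: [0.5249, -0.1241, 0.1371]
tool_rot: [-0.14, -2.145, 2.139]
force: [-1.0, -0.2, -0.8]
finger_gap: 0.128
t 28.0 pos [ 0.5249 -0.1241  0.1371] twist -0.06 shift [-1.091 -0.305  2.358] F [-1.  -0.2 -0.8] gap 0.128
```

```bash
python3 -m handwheel '[{"xyz":[-0.7,1,1.2],"twist":0,"claw":-1},{"xyz":[-0.35,1.5,1.1],"twist":0,"claw":-1},{"xyz":[0,0,0],"twist":0,"claw":-1},{"xyz":[0,0,0],"twist":0,"claw":-1},{"xyz":[0,0,0],"twist":0,"claw":-1}]'
cat > slot.py <<'E'
from h import *
from workcell import r
def slot(n,x0=(25,),z0=-3,vr=(150,262)):
    w=r.capture("wrist"); s=r.sense(); np.savez(f'/tmp/{n}.npz',ee=s["ee_pos"],**w); cv2.imwrite(f'pics/{n}.png',w["pixels"])
    togo(s,[0.5324,-0.149,0.0227],-98.1)
    q=leaffit(w,s["ee_pos"],x0=x0,z0=z0,vr=vr)
    h=np.radians(-8.1); hv=np.array([np.cos(h),np.sin(h),0]); lv=np.array([-np.sin(h),np.cos(h),0])
    S=np.array([0.5613,-0.1531,0])
    O=s["ee_pos"]+hv*q[1]/1000+np.array([0,0,q[2]/1000])
    print('leaf origin in slot: along %.1f lat(tcp) %.1f z %.1f'%((O-S)@hv*1000,(s["ee_pos"]-S)@lv*1000,O[2]*1000),'F',s["force"].round(1))
    # slot walls in this picture
    v,u=np.mgrid[0:420,0:560];W=fworld(w,u,v,w["z_map"])
    L=np.stack([(W-S)@hv,(W-S)@lv,W[...,2]],-1)*1000
    m=(L[...,2]>31)&(L[...,2]<36)&(abs(L[...,0])<39)&(abs(L[...,1])<16)
    for sg in (1,-1):
        k=L[m&(np.sign(L[...,1])==sg)]; print(' wall',sg,len(k),np.percentile(k[:,1],[3,50,97]).round(1),np.percentile(k[:,0],[1,99]).round(1)) if len(k) else None
    pl=(abs(L[...,0])<60)&(L[...,2]>O[2]*1000+5)&(u>262)&(u<296)&(v>150)&(v<258)&(L[...,2]>45)
    k=L[pl]; print(' leaf lateral',np.percentile(k[:,1],[3,50,97]).round(1)) if len(k) else None
E
python3 -c "
from slot import *
slot('w21')"
```

```text
clock: 28.5
ee_pos: [0.5381, -0.1495, 0.1185]
tool_rot: [-0.153, -2.149, 2.149]
force: [-0.4, -0.1, -0.9]
finger_gap: 0.129
t 28.55 pos [ 0.5381 -0.1494  0.1185] twist 0.03 shift [0.586 9.581 0.039] F [-0.2  0.2 -1.5] gap 0.128
leaf tilt 25.63 origin rel TCP x 30.62 z -2.97 mm, med res 0.33, in 588
leaf origin in slot: along 7.1 lat(tcp) 0.4 z 115.5 F [-0.2  0.2 -1.5]
 wall 1 722 [ 5.6  8.9 12. ] [-38.   37.9]
 wall -1 827 [-12.1  -8.6  -5.3] [-38.   37.7]
 leaf lateral [-4.6  0.6  5.7]
```

View pics/w21.png

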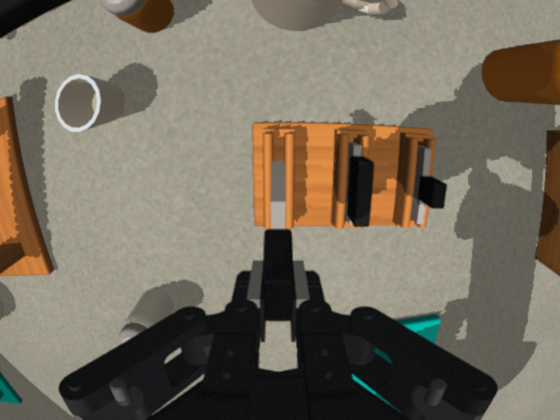

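The leaf lines up between the walls at (278,190): walls centred at +0.15 mm, leaf at +0.6 mm. Lowering it.

```bash
python3 -m handwheel '[{"xyz":[0.3,2,0.04],"twist":0,"claw":-1},{"xyz":[0.23,3,0],"twist":0,"claw":-1},{"xyz":[0,2.5,0],"twist":0,"claw":-1},{"xyz":[0,1.2,0],"twist":0,"claw":-1},{"xyz":[0,0.4,0],"twist":0,"claw":-1},{"xyz":[0,0,0],"twist":0,"claw":-1},{"xyz":[0,0,0],"twist":0,"claw":-1}]'
python3 -c "
from slot import *
slot('w22')"
```

```text
clock: 29.25
ee_pos: [0.5336, -0.1495, 0.0279]
tool_rot: [-0.155, -2.149, 2.15]
force: [0.1, -0.1, -0.5]
finger_gap: 0.134
t 29.3 pos [ 0.5337 -0.1496  0.0281] twist 0.02 shift [ 0.14   0.539 -0.04 ] F [-0.   0.5 -0.7] gap 0.127
leaf tilt 25.71 origin rel TCP x 30.44 z -2.98 mm, med res 0.35, in 586
leaf origin in slot: along 2.6 lat(tcp) -0.4 z 25.1 F [-0.   0.5 -0.7]
 wall 1 1520 [ 5.2  8.8 11.9] [-26.3  38. ]
 wall -1 1516 [-12.   -8.8  -5. ] [-26.4  38.2]
 leaf lateral [-5.2  0.   5.1]
```

```bash
python3 -m handwheel '[{"xyz":[0.1,0.25,0],"twist":0,"claw":-1},{"xyz":[0,0.25,0],"twist":0,"claw":-1},{"xyz":[0,0.05,0],"twist":0,"claw":-1},{"xyz":[0,0,0],"twist":0,"claw":-1}]'
python3 -c "
from slot import *
slot('w23')"
```

```text
clock: 29.7
ee_pos: [0.5314, -0.149, 0.0213]
tool_rot: [-0.152, -2.148, 2.148]
force: [0.3, 0.5, 1.1]
finger_gap: 0.128
t 29.75 pos [ 0.5314 -0.149   0.0213] twist 0.01 shift [-0.102 -0.135 -0.017] F [1.2 1.  0.4] gap 0.126
leaf tilt 25.63 origin rel TCP x 30.58 z -2.95 mm, med res 0.32, in 584
leaf origin in slot: along 0.4 lat(tcp) -0.2 z 18.4 F [1.2 1.  0.4]
 wall 1 1656 [ 5.1  8.8 12. ] [-25.5  38. ]
 wall -1 1666 [-12.   -8.7  -5.1] [-25.6  38.1]
 leaf lateral [-5.1  0.1  5.3]
```

The low tooth is at the floor with only about 1 N of contact. I'll ease the jaws slightly so the leaf settles while the pads still contain it.

```bash
python3 -m handwheel '[{"xyz":[0,0,0],"twist":0,"claw":-0.7},{"xyz":[0,0,0],"twist":0,"claw":-0.7},{"xyz":[0,0,0],"twist":0,"claw":-0.7},{"xyz":[0,0,0],"twist":0,"claw":-0.7}]'
python3 - <<'E'
from h import *
from workcell import r
w=r.capture("wrist"); s=r.sense(); np.savez('/tmp/w24.npz',ee=s["ee_pos"],**w)
togo(s,s["ee_pos"],-98.1); tiltfit(w)
cv2.imwrite('pics/w24.png',cv2.resize(w["pixels"][130:330,170:390],(660,600)))
E
```

```text
clock: 30.15
ee_pos: [0.5312, -0.1489, 0.021]
tool_rot: [-0.152, -2.148, 2.148]
force: [0.6, -0.3, 0.2]
finger_gap: 0.149
t 30.2 pos [ 0.5312 -0.1489  0.021 ] twist 0.02 shift [0. 0. 0.] F [-0.  -0.4 -0.1] gap 0.153
150 [0.6092 0.0426 0.6032 0.0418] dir 5.5 res 0.3
157 [0.6059 0.0416 0.6    0.042 ] dir 176.2 res 0.2
164 [0.6027 0.042  0.5968 0.0423] dir 179.2 res 0.18
171 [0.5994 0.0416 0.5966 0.0553] dir 97.3 res 0.85
178 [0.5963 0.042  0.597  0.0687] dir 88.6 res 0.09
185 [0.5965 0.0569 0.5947 0.0704] dir 95.2 res 0.64
192 [0.5967 0.0691 0.5918 0.0698] dir 173.2 res 0.3
199 [0.5942 0.0698 0.5892 0.0701] dir 2.8 res 0.29
206 [0.5915 0.07   0.5863 0.0701] dir 177.2 res 0.26
213 [0.5886 0.0697 0.5836 0.0705] dir 175.0 res 0.18
220 [0.5859 0.0702 0.5805 0.0701] dir 1.5 res 0.2
227 [0.5831 0.0702 0.5774 0.0697] dir 3.2 res 0.18
234 [0.58   0.0696 0.5745 0.0698] dir 179.6 res 0.15
241 [0.577  0.0698 0.5715 0.07  ] dir 178.3 res 0.17
```

View pics/w24.png

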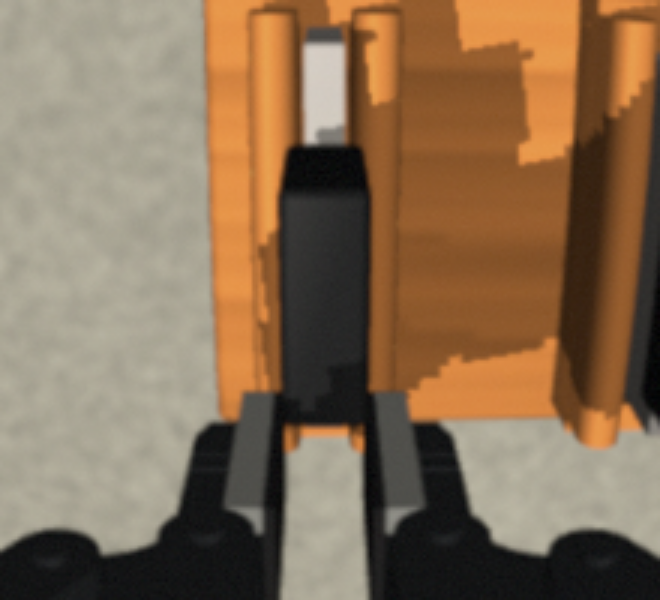

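It dropped flat: plate top at z=0.042 and grip top at 0.070, level, as at the start, between the walls at (322,300). I'll open the jaws and rise clear.

```bash
python3 -m handwheel '[{"xyz":[0,0,0],"twist":0,"claw":-0.3},{"xyz":[0,0,0],"twist":0,"claw":-0.3},{"xyz":[0,-0.5,0],"twist":0,"claw":-0.3},{"xyz":[0,-2,0],"twist":0,"claw":-0.3},{"xyz":[0,-4,0],"twist":0,"claw":-0.3},{"xyz":[0,-4,0],"twist":0,"claw":-0.3},{"xyz":[0,-4,0],"twist":0,"claw":-0.3},{"xyz":[0,0,0],"twist":0,"claw":-0.3}]'
python3 - <<'E'
from h import *
from workcell import r
w=r.capture("wrist"); s=r.sense(); np.savez('/tmp/w25.npz',ee=s["ee_pos"],**w)
togo(s,s["ee_pos"],-98.1); print(fproj(w,np.array([[.5613,-.153,.07]])))
cv2.imwrite('pics/w25.png',w["pixels"])
v,u=np.mgrid[0:420,0:560];W=fworld(w,u,v,w["z_map"])
S=np.array([.5613,-.1531,0]);h=np.radians(-8.1);hv=np.array([np.cos(h),np.sin(h),0]);lv=np.array([-np.sin(h),np.cos(h),0])
L=np.stack([(W-S)@hv,(W-S)@lv,W[...,2]],-1)*1000
for y in (0,-60,-120):
    k=L[(abs(L[...,1]-y)<9)&(abs(L[...,0])<36)&(L[...,2]>66)&(L[...,2]<76)]
    print(y,len(k),k.mean(0).round(1),np.percentile(k[:,:2],[2,98],axis=0).round(1).tolist())
k=L[(abs(L[...,1])<2)&(abs(L[...,0])<36)&(L[...,2]>38)&(L[...,2]<48)]; print('plate',len(k),k.mean(0).round(1),np.polyfit(k[:,0],k[:,2],1))
c=r.capture("scene"); cv2.imwrite('pics/s25.png',c["pixels"]); t=r.capture("top"); cv2.imwrite('pics/t25.png',t["pixels"])
E
```

```text
clock: 31.0
ee_pos: [0.5364, -0.1508, 0.1736]
tool_rot: [-0.167, -2.15, 2.159]
force: [0.8, -0.0, 1.7]
finger_gap: 0.35
t 31.05 pos [ 0.5343 -0.15    0.1704] twist 0.02 shift [0. 0. 0.] F [ 0.   0.2 -0.4] gap 0.35
[[275.85442447 176.77555649]]
0 561 [ 3.4  0.1 69.9] [[-13.3, -5.9], [19.3, 5.9]]
-60 774 [ -0.1 -59.5  69.8] [[-23.3, -65.7], [22.9, -53.9]]
-120 289 [ 1.00e-01 -1.19e+02  6.96e+01] [[-9.6, -125.4], [9.5, -113.6]]
plate 129 [ 9.3 -0.  42. ] [3.53693218e-03 4.19470806e+01]
```

View pics/w25.png

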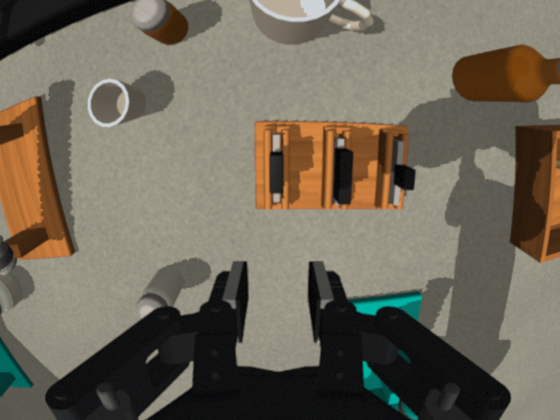

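View pics/s25.png

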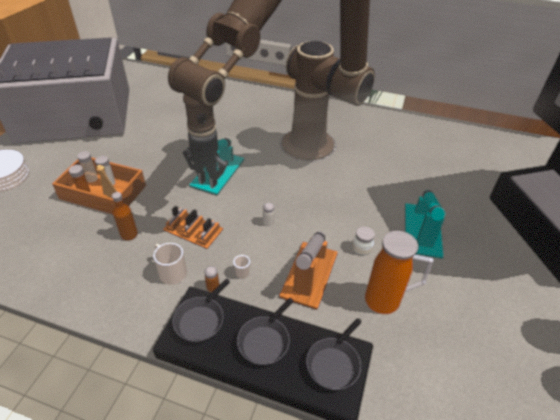

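The leaf stands level and fully down in its slot: slope 0.2°, plate top 42.0 mm, about 3 mm along within the ±4 mm of play. The other two leaves and the bystanders are at the same pixels as in the first picture, and the gripper is clear. I'll let the arm settle and hand in.

```bash
python3 -m handwheel '[{"xyz":[0,0,0],"twist":0,"claw":-0.3},{"xyz":[0,0,0],"twist":0,"claw":-0.3},{"xyz":[0,0,0],"twist":0,"claw":-0.3}]'
python3 -c "
from workcell import r
print(r.sign_off())"
```

```text
clock: 31.45
ee_pos: [0.5303, -0.1486, 0.1646]
tool_rot: [-0.149, -2.148, 2.146]
force: [0.7, -0.8, 0.6]
finger_gap: 0.352
the job is handed in; nothing more can be done
None
```

I seated leaf_6 on the spindle, held it there, put it back in its own slot and handed the job in at about 31.5 s; no verdict was reported.

**What I did**
- **Tilting the leaf:** the moves could not tilt the tool, so I turned the leaf about 25° in the jaws against its own slot's near end stop.
- **Seating:** I lowered it square onto the upper side of the spindle and eased the jaws so it settled flat in the thread. I re-gripped, pressed with about 6.5 N and held for over a second.
- **Returning:** I stood it back in its slot. When I eased the jaws it dropped flat, one end falling up to about 28 mm, and I let go.

**Last checks**
- **On the spindle:** leaf tilt read 25.4° against 25.1–25.5° for the spindle in the same view (nominal 25.8°). The tips measured 12.1 mm from the axis rather than 13 mm, which I took as camera bias because pressing moved nothing.
- **In the rack:** the leaf is level (0.2°), with plate and grip tops at the same heights as at the start. It sits about 3 mm along from the slot's middle, inside the ±4 mm of play.
- **Everything else:** the other two leaves and the counter things show no movement, and the gripper is clear.

**What went wrong along the way**
- **First grasp:** it closed on air, because the finger ends sit about 29 mm behind the reported TCP.
- **Tilting:** it took several tries. During one of them the held leaf came down on its slot's far end stop, with up to 36 N read at the wrist.

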